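# Make up two take-away orders in their carriers

## Robot

A 7-joint arm with a two-finger parallel gripper is mounted at the origin on the work surface. World frame = base frame: x ahead of the robot, y to its left, z up, the work surface at z = 0. Lengths are in m, angles in rad, forces in N, time in s.
With the tool pointing down it reaches from about 0.425 to 0.875 m from the base axis. Payload 8.4 kg.
Tool frame: the origin (TCP) lies midway between the tips of the shut fingers; the grasp point (between the pads) lies 19 mm behind it (bot.hold_point_z is the distance from the TCP to the grasp point, in m); z points along the fingers, y is the direction in which the jaws open and shut (so a half turn about z gives the same grasp; the last joint's range is limited). The gripper opens to 85 mm and grips with 20 to 120 N. Pads are 22 mm wide; open, the fingers measure 114 mm over their backs; the gripper's body (76 mm by 85 mm) begins 54 mm behind the grasp point. The pads swing forward as they close: fully open they stand 13 mm farther back than shut.
Start: joints at [-1.273, 0.333, 0.04, 1.465, -0.013, 1.343, -0.059], TCP at [0.251, 0.599, 0.201] pointing down, gripper open.
Joint ranges: [-2.58, 2.58], [-0.38, 2.09], [-1.3, 1.39], [0.25, 2.4], [-1.5, 4.64], [0.08, 2.09], [-2.65, 2.65]. Speed limits (rad/s): [2.22, 2.22, 2.79, 2.79, 3.14, 3.14, 3.14].

## Interface

Orientations are given as [roll, pitch, yaw] about the fixed x, y, z axes, in that order (R = Rz(yaw) Ry(pitch) Rx(roll)).
In Python, from rig import bot gives the robot as it stands.
- The arm moves only by the tool jog_arm, never from a script. Its argument "motion" is one flat list of numbers, 7 for each row, row after row: the shift along the world's x, y, z in mm, then the turn, a rotation vector about the world's x, y, z in rad, then the closure, from -1 (fully open) to 1 (shut), so that 0 is half open. A call has 1 to 8 rows; each row shifts and turns the commanded pose from where the row before left it; what a row does not reach is not made up. A row lasts 1/10 s, in which the tool goes at most 50 mm and 8.59 degrees, less where a joint would pass 70% of its speed; a pose out of reach is approached as far as the arm can. A call is refused whole if a number of a shift passes 50 or a number of a turn 0.15, either way. A call with a gripper value outside its range is refused whole. The fingers move at their own pace and stop on an object; the grip force is fixed at half the most. Time passes only in rows, so rows that do not move let the fingers close. It gives the time, the measured TCP pose, the force and the opening at its end, in the units of the state.
- bot.get_state(): the state, without advancing time (a new reading comes with each control period).
- bot.snapshot(name): name is "scene" or "top" or "wrist"; returns a dict with "color" (420x560x3 uint8, red, green, blue), "intrinsics" (3x3 intrinsics, pixels), "dist" ([k1, k2, p1, p2, k3] as OpenCV has them; the pictures are not rectified), "extrinsics" (4x4, takes a point from world to camera coordinates). Camera axes: x right, y down, z forward; pixel columns grow to the right and rows downward; lengths in m; the calibration is good to about 2 mm. A picture is of the moment at which its call begins. There is no depth.
- bot.sign_off(): hands the job in, once; it reports no verdict.
The state is a dict: "time_s": time; "joints": joint angles; "dq": joint speeds; "joint_torque": joint torques, N m; "tcp_pos": TCP position; "orientation": TCP orientation; "contact_force": force on the tool from outside, world axes, zero at the start; "torque": the same for the moment, N m; "opening": opening from 0.0 (shut) to 1.0 (fully open).
Only numpy, scipy, OpenCV 4.12 (cv2) and the standard library are available. Lean on these libraries where they do the work, as an engineer would, in place of code of your own. Each camera call takes 0.05 s, during which the arm holds its last target.

## Task

Make up the two take-away orders: the long carrier gets the tall cup in its big round seat, the snack box in its rectangular bay and the sauce pot in its small round seat; the short carrier gets the short cup in its round seat and the dessert tub in its square bay. Keep everything upright, lid up, and set it down gently so that it stands flat on the carrier's floor inside its own place. Leave the shaker, the stack of empty pots and the sugar jar standing where they are.

Things in the scene. Friction and masses are not known exactly. Their poses are not given: they have to be found in the camera images.
- long_carrier: long brown fibre carrier, fixed, 96 mm (x) by 284 mm (y). Origin: centre of its underside, z up. Floor top at z = 4 mm; walls, ribs and collars end at z = 16 mm. BIG round seat: collar, inside 78 mm wide, wall 4 mm, centre (0, 94) mm; rectangular bay, inside 86 (x) by 104 mm (y), centre (0, -6) mm; SMALL round seat: collar, inside 66 mm wide, centre (0, -100) mm.
- short_carrier: short brown fibre carrier, fixed, 96 mm (x) by 187 mm (y). Origin: centre of its underside, z up. Floor top at z = 4 mm; walls, rib and collar end at z = 16 mm. Round seat: collar, inside 78 mm wide, wall 4 mm, centre (0, 45.5) mm; square bay, inside 86 by 86 mm, centre (0, -45.5) mm.
- tall_cup: tall white paper cup with black lid: 126 mm high, diameter 56 mm at the foot, widening evenly to 68 mm at 116 mm, lid 72 mm wide from 110 mm up; 200 to 420 g. Origin: centre of its underside, z up.
- short_cup: short white paper cup with black lid: 86 mm high, diameter 50 mm at the foot, widening evenly to 62 mm at 78 mm, lid 66 mm wide from 72 mm up; 125 to 255 g. Origin: centre of its underside, z up.
- dessert_tub: squat white paper tub with flat white lid: 52 mm high, diameter 62 mm at the foot, 66 mm at 46 mm, lid 68 mm wide from 42 mm up; 110 to 225 g. Origin: centre of its underside, z up.
- sauce_pot: small black pot with grey lid: 44 mm high, diameter 46 mm at the foot, 51 mm at 40 mm, lid 52 mm wide from 37 mm up; about 70 g. Origin: centre of its underside, z up.
- snack_box: closed brown card box, 56 mm (its x) by 80 mm (its y), 50 mm high, lid side up; about 120 g. Origin: centre of its underside, z up.
- shaker: bystander: glass shaker with steel top, 38 mm wide, 66 mm high. Origin: centre of its underside.
- pot_stack: bystander: small stack of empty black pots, 41 mm wide, 65 mm high. Origin: centre of its underside.
- sugar_jar: bystander: white china jar with wooden lid, 42 mm wide, 64 mm high. Origin: centre of its underside.
Things that resemble listed ones, but are neither listed nor needed, are in the scene too. Leave any pink, red or turquoise look-alike of the sauce_pot alone.

How it is judged:
By the outcome, as a careful person would: the job done as asked, in the order asked, and still so for the second after the job is handed in, with the robot touching nothing.
It also fails if it takes over 128 s, if anything falls off the work surface, if the arm or the gripper's body presses on something with over 40 N, if the wrist force passes 120 N, or if a joint passes its speed limit or range.

## Working session

There is one attempt and no reset: what is moved stays moved. The work goes in short steps, Python scripts to look and compute and a tool call to move; the robot and the scene stay as the last step left them, time stands still between calls to the robot, and variables do not carry over. Pictures are saved under pics/ and viewed, and the job is handed in when it is done.

Besides the shell and the picture viewer there is one more tool, called after "Call:" by a JSON object that holds its "op" and its "data". jog_arm: Moves the arm, as the interface text tells. Its arguments: {"type":"object","properties":{"motion":{"type":"array","items":{"type":"number"}}},"required":["motion"]}

```bash
ls; mkdir -p pics; cat > h.py <<'E'
import numpy as np, cv2
from rig import bot
def snap(n,out=None):
    s=bot.snapshot(n)
    im=s["color"]
    if out: cv2.imwrite("pics/"+out,cv2.cvtColor(np.asarray(im),cv2.COLOR_RGB2BGR)); np.savez("pics/"+out[:-4]+".npz",**{k:np.asarray(s[k]) for k in ("color","intrinsics","dist","extrinsics")})
    return s
def load(o):
    return dict(np.load("pics/"+o+".npz"))
def ray(s,uv):
    uv=np.asarray(uv,float).reshape(-1,1,2)
    n=cv2.undistortPoints(uv,s["intrinsics"],s["dist"]).reshape(-1,2)
    E=np.asarray(s["extrinsics"]);R=E[:3,:3];t=E[:3,3]
    d=np.c_[n,np.ones(len(n))]@R
    return -R.T@t,d
def plane(s,uv,z):
    c,d=ray(s,uv)
    return c+d*((z-c[2])/d[:,2])[:,None]
def proj(s,P):
    E=np.asarray(s["extrinsics"])
    r,_=cv2.Rodrigues(E[:3,:3]);
    return cv2.projectPoints(np.asarray(P,float).reshape(-1,1,3),r,E[:3,3],s["intrinsics"],s["dist"])[0].reshape(-1,2)
E
python3 - <<'E'
from h import *
print(bot.get_state(), bot.hold_point_z)
for n in ("scene","top","wrist"):
    s=snap(n,n+"0.png"); E=np.array(s["extrinsics"]); print(n,(-E[:3,:3].T@E[:3,3]).round(3),E[2,:3].round(3),E[0,:3].round(3))
E
```

```text
pics
{'time_s': 0.0, 'joints': array([-1.27319915,  0.33390403,  0.03986153,  1.4662407 , -0.01344313,
        1.34330844, -0.0584994 ]), 'dq': array([-0.00072633,  0.00017293,  0.00010735,  0.00118287, -0.00107944,
       -0.00107537, -0.00185805]), 'joint_torque': array([ 4.59018011e-04, -6.58583164e+01,  1.36547707e+00, -4.05543101e+01,
        1.66176556e-02,  1.28732159e-02, -1.64356720e-05]), 'tcp_pos': array([0.2510186 , 0.59903903, 0.20034053]), 'orientation': array([-3.13999893e+00,  6.22648698e-05,  2.74478113e+00]), 'contact_force': array([0.5960415 , 0.18808024, 0.28023448]), 'torque': array([-0.03911168, -0.01030006, -0.02951297]), 'opening': 0.9991383648449933} 0.0187
scene [1.385 0.482 0.843] [-0.671 -0.34  -0.659] [-0.458  0.889  0.008]
top [0.327 0.05  1.282] [ 0.183  0.004 -0.983] [-0.023 -1.    -0.009]
wrist [0.174 0.631 0.374] [ 0.297 -0.125 -0.947] [ 0.387  0.922 -0.   ]
```

View pics/scene0.png

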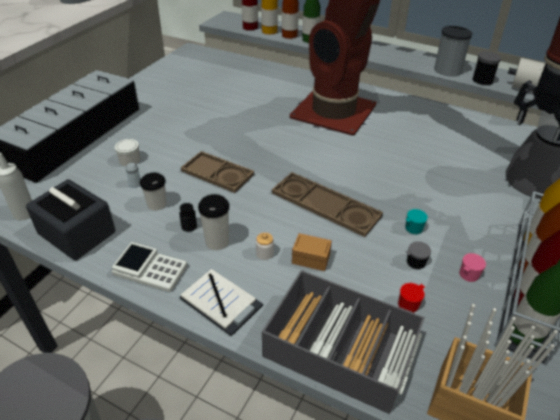

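View pics/top0.png

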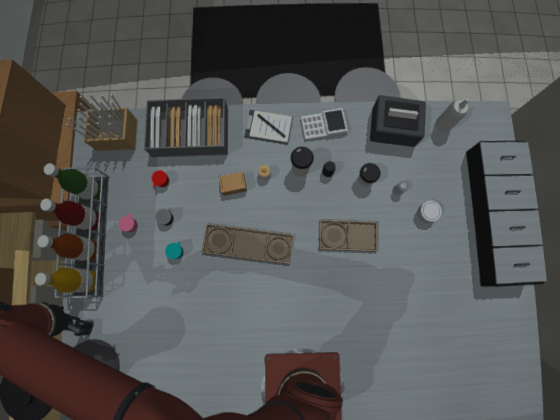

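View pics/wrist0.png

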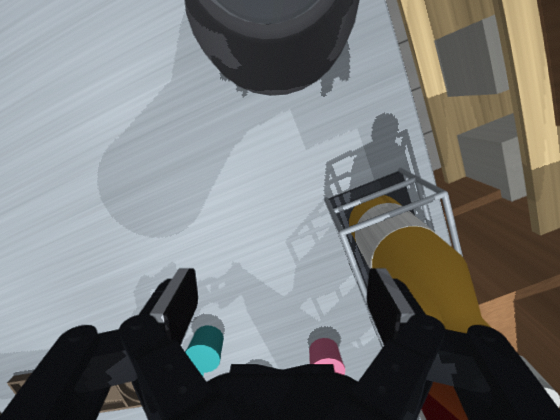

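The top view shows: sauce pot (grey lid) at (164,217), snack box (233,184), sugar jar (264,172), tall cup (302,158), pot stack (329,170), short cup (370,173), shaker (402,186), tub (431,211), long carrier (248,245) with its big seat left, and short carrier (348,236).

```bash
python3 - <<'E'
from h import *
s=load("top0"); im=cv2.cvtColor(s["color"],cv2.COLOR_RGB2BGR)
print(s["intrinsics"],s["dist"])
c=im[140:275,140:300]; cv2.imwrite("pics/c1.png",cv2.resize(c,None,fx=5,fy=4.4,interpolation=cv2.INTER_CUBIC)[:600])
c=im[140:260,290:450]; cv2.imwrite("pics/c2.png",cv2.resize(c,None,fx=5,fy=5,interpolation=cv2.INTER_CUBIC))
s=load("scene0"); im=cv2.cvtColor(s["color"],cv2.COLOR_RGB2BGR)
c=im[130:280,100:260]; cv2.imwrite("pics/c3.png",cv2.resize(c,None,fx=4,fy=4,interpolation=cv2.INTER_CUBIC))
c=im[160:310,250:450]; cv2.imwrite("pics/c4.png",cv2.resize(c,None,fx=4,fy=4,interpolation=cv2.INTER_CUBIC))
E
```

```text
[[397.89092509   0.         280.32848544]
 [  0.         397.89092509 210.74982277]
 [  0.           0.           1.        ]] [-0.10549715  0.          0.          0.          0.        ]
```

View pics/c1.png

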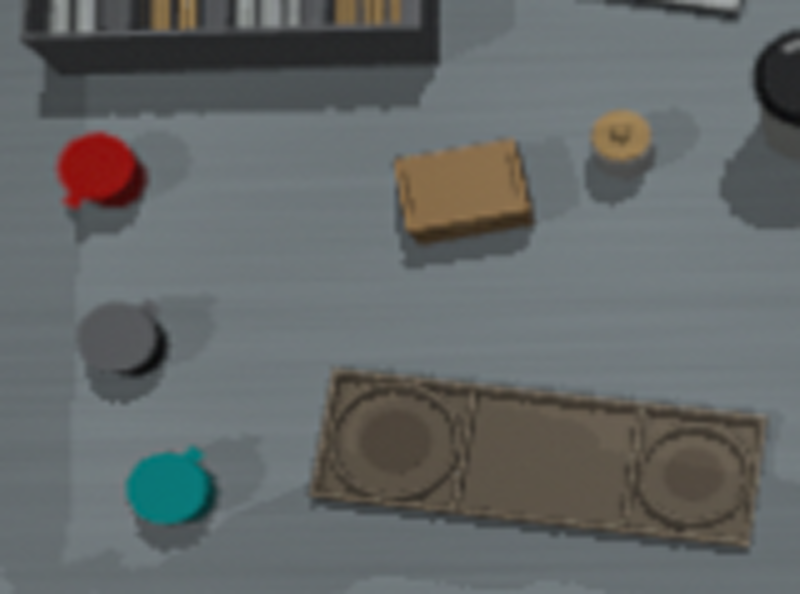

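View pics/c2.png

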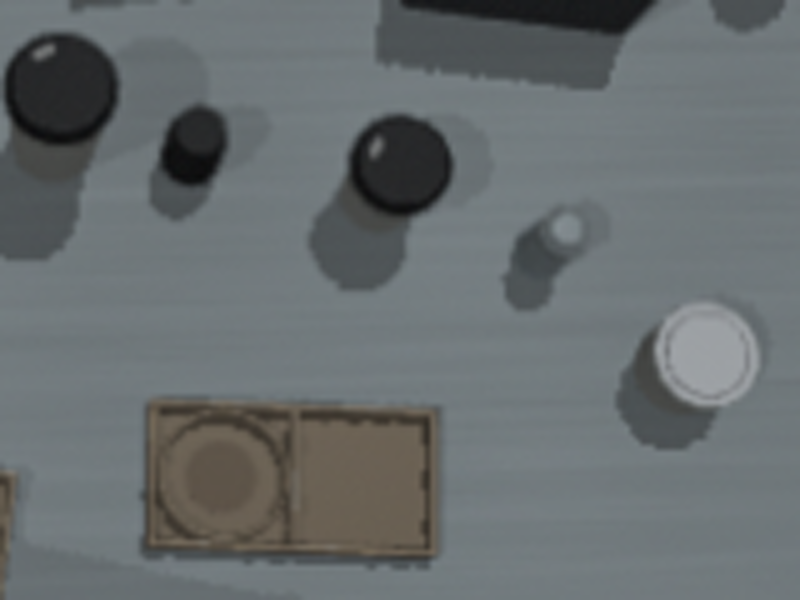

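View pics/c3.png

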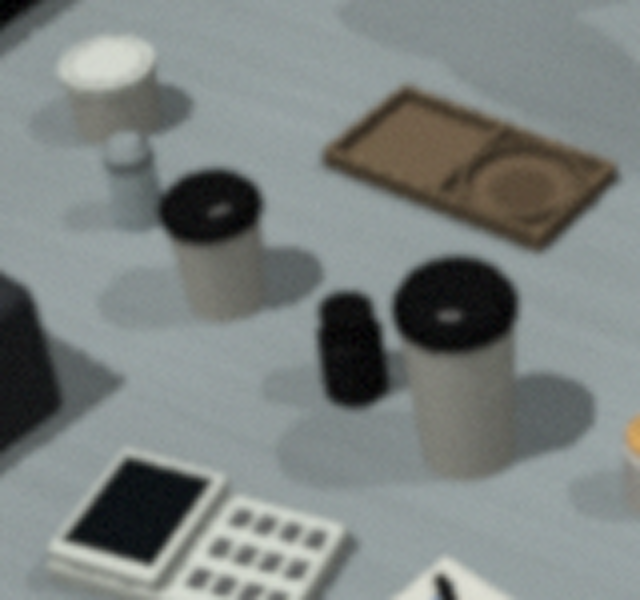

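View pics/c4.png

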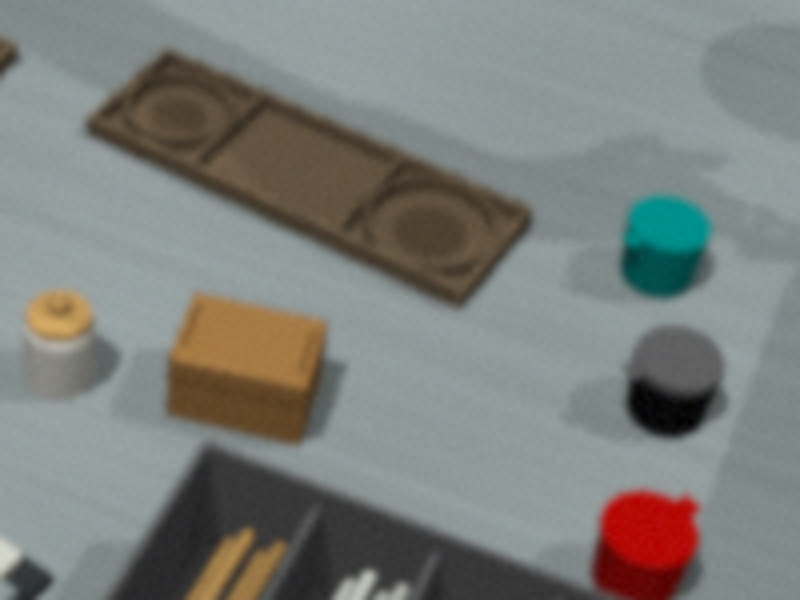

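```bash
python3 - <<'E'
from h import *
s=load("top0"); g=load("scene0")
def c2(x,y): return (x/5+290-.4,y/5+140-.4)
def c1(x,y): return (x/5+140-.4,y/4.4+140-.4)
def c3(x,y): return (x/4+100-.4,y/4+130-.4)
def c4(x,y): return (x/4+250-.4,y/4+160-.4)
L={"tall":(c2(61,87),c3(456,303),.124),"short":(c2(402,163),c3(211,206),.084),"tub":(c2(706,354),c3(107,62),.052),
"sauce":(c1(117,338),c4(676,361),.044),"jar":(c1(622,135),c4(60,316),.062),"stack":(c2(201,131),c3(345,305),.065),"shaker":(c2(567,228),c3(130,152),.066),
"teal":(c1(170,488),c4(668,226),.044),"red":(c1(98,168),c4(650,520),.044)}
for k,(a,b,z) in L.items():
    print(k,plane(s,[a],z)[0].round(4),plane(g,[b],z)[0].round(4))
# box top
bx=plane(s,[c1(395,158),c1(517,141),c1(532,212),c1(413,235)],.05);print("box",bx.round(4),bx.mean(0).round(4))
hsv=cv2.cvtColor(s["color"],cv2.COLOR_RGB2HSV)
m=((hsv[...,0]<25)&(hsv[...,1]>45)&(hsv[...,2]>40)).astype(np.uint8)*255
m=cv2.morphologyEx(m,cv2.MORPH_CLOSE,np.ones((5,5)))
for r in [(195,215,300,270),(310,210,390,260)]:
    mm=np.zeros_like(m);mm[r[1]:r[3],r[0]:r[2]]=m[r[1]:r[3],r[0]:r[2]]
    cs=max(cv2.findContours(mm,cv2.RETR_EXTERNAL,cv2.CHAIN_APPROX_NONE)[0],key=cv2.contourArea)
    P=plane(s,cs.reshape(-1,2),.016)[:,:2].astype(np.float32)
    print(cv2.minAreaRect(P*1000))
    R=cv2.minAreaRect(cs);print(R)
# manual corners c1 long
q=plane(s,[c1(335,370),c1(765,415),c1(750,548),c1(312,500)],.016);print(q.round(4),q.mean(0))
q=plane(s,[c2(149,402),c2(440,408),c2(437,556),c2(147,549)],.016);print(q.round(4),q.mean(0))
print("seats",plane(s,[c1(394,443),c1(692,477),c2(218,477)],.016).round(4))
E
```

```text
tall [ 0.7079 -0.014   0.124 ] [ 0.714  -0.0108  0.124 ]
short [ 0.6666 -0.2284  0.084 ] [ 0.6703 -0.2252  0.084 ]
tub [ 0.546  -0.4235  0.052 ] [ 0.5411 -0.4278  0.052 ]
sauce [0.5489 0.4306 0.044 ] [0.5527 0.4297 0.044 ]
jar [0.6871 0.1043 0.062 ] [0.6989 0.1102 0.062 ]
stack [ 0.6959 -0.1055  0.065 ] [ 0.6919 -0.1099  0.065 ]
shaker [ 0.6268 -0.3355  0.066 ] [ 0.6322 -0.3269  0.066 ]
teal [0.4394 0.3935 0.044 ] [0.4418 0.3955 0.044 ]
red [0.6771 0.4475 0.044 ] [0.6732 0.4478 0.044 ]
box [[0.6772 0.2513 0.05  ]
 [0.6879 0.1725 0.05  ]
 [0.6342 0.1632 0.05  ]
 [0.6191 0.2393 0.05  ]] [0.6546 0.2066 0.05  ]
((459.7489929199219, 163.86497497558594), (279.1266174316406, 92.9958724975586), 81.56179809570312)
((247.30770874023438, 243.5384979248047), (87.07238006591797, 29.024126052856445), 7.125016689300537)
((478.0357666015625, -159.24691772460938), (181.45729064941406, 93.49758911132812), 86.34819793701172)
((348.00445556640625, 235.3751983642578), (56.999366760253906, 28.94582748413086), 2.0454084873199463)
[[0.5266 0.2949 0.016 ]
 [0.4869 0.018  0.016 ]
 [0.3909 0.0302 0.016 ]
 [0.4314 0.309  0.016 ]] [0.45896725 0.16301841 0.016     ]
[[ 0.5299 -0.0696  0.016 ]
 [ 0.5212 -0.2582  0.016 ]
 [ 0.4257 -0.25    0.016 ]
 [ 0.4352 -0.0646  0.016 ]] [ 0.47801626 -0.160607    0.016     ]
seats [[ 0.4719  0.2563  0.016 ]
 [ 0.4429  0.0657  0.016 ]
 [ 0.4802 -0.1119  0.016 ]]
```

Call:
{"op": "jog_arm", "data": {"motion": [15,-20,0,0,0,-0.14,-1,30,-40,0,0,0,-0.148,-1,30,-40,0,0,0,-0.148,-1,30,-40,0,0,0,-0.148,-1,30,-40,0,0,0,-0.148,-1,30,-40,0,0,0,-0.148,-1,30,-40,0,0,0,-0.148,-1,30,-40,0,0,0,-0.146,-1]}}

```text
time_s: 0.95
tcp_pos: [0.477, 0.2976, 0.2012]
orientation: [-3.142, -0.0, 1.565]
contact_force: [1.3, -0.4, -1.3]
opening: 1.003
```

Call:
{"op": "jog_arm", "data": {"motion": [0,0,20,0,0,0,-1,0,0,0,0,0,0,-1]}}

```text
time_s: 1.15
tcp_pos: [0.478, 0.2985, 0.2233]
orientation: [3.139, -0.002, 1.567]
contact_force: [-0.5, 0.8, 0.5]
opening: 0.998
```

```bash
python3 - <<'E'
from h import *
s=snap("wrist","w1.png");st=bot.get_state();print(st["tcp_pos"],st["joints"].round(2))
E
```

```text
[0.47670639 0.29970004 0.22198173] [-0.98  0.14  0.38  1.67 -0.05  1.34 -0.59]
```

View pics/w1.png

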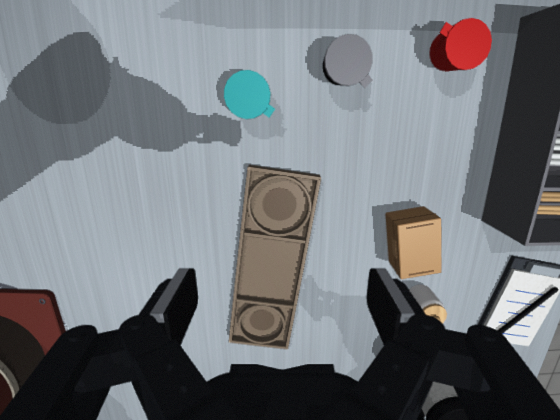

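The wrist view shows the long carrier (big seat at (280,205)), box at (415,247), grey-lid pot at (349,60), plus teal and red look-alikes. Measuring from it.

```bash
python3 - <<'E'
from h import *
s=load("w1"); im=cv2.cvtColor(s["color"],cv2.COLOR_RGB2BGR)
cv2.imwrite("pics/w1a.png",cv2.resize(im[155:355,215:335],None,fx=3,fy=3,interpolation=cv2.INTER_CUBIC))
cv2.imwrite("pics/w1b.png",cv2.resize(im[20:300,310:460],None,fx=4,fy=2,interpolation=cv2.INTER_CUBIC))
hsv=cv2.cvtColor(s["color"],cv2.COLOR_RGB2HSV)
m=((hsv[...,0]<25)&(hsv[...,1]>50)&(hsv[...,2]>30)).astype(np.uint8)*255
m=cv2.morphologyEx(m,cv2.MORPH_CLOSE,np.ones((7,7)))
for r,z in [((220,155,335,355),.016)]:
    mm=np.zeros_like(m);mm[r[1]:r[3],r[0]:r[2]]=m[r[1]:r[3],r[0]:r[2]]
    cs=max(cv2.findContours(mm,cv2.RETR_EXTERNAL,cv2.CHAIN_APPROX_NONE)[0],key=cv2.contourArea)
    h=cv2.approxPolyDP(cs,8,True);print(h.reshape(-1,2))
    P=plane(s,cs.reshape(-1,2),z)[:,:2].astype(np.float32)
    print(cv2.minAreaRect(P*1000))
g=((hsv[...,1]<25)&(hsv[...,2]<135)&(hsv[...,2]>80)).astype(np.uint8)*255
print(s["color"][60,349],s["color"][60,300],hsv[60,349],hsv[60,300],hsv[247,415],hsv[215,405])
E
```

```text
[[249 166]
 [229 340]
 [287 347]
 [319 176]]
((460.7220458984375, 165.7027587890625), (283.5098876953125, 94.09085845947266), 81.4453353881836)
[130 132 139] [162 172 180] [113  17 139] [103  26 180] [ 15  99 201] [ 17 121  76]
```

View pics/w1a.png

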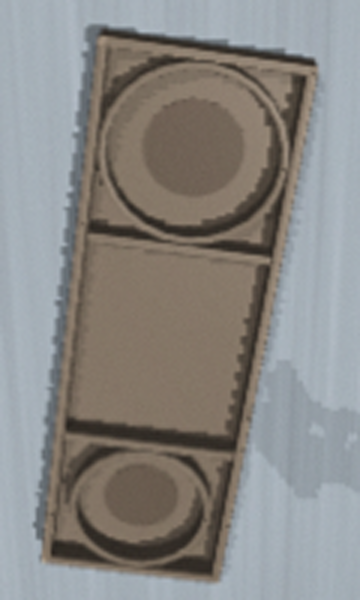

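View pics/w1b.png

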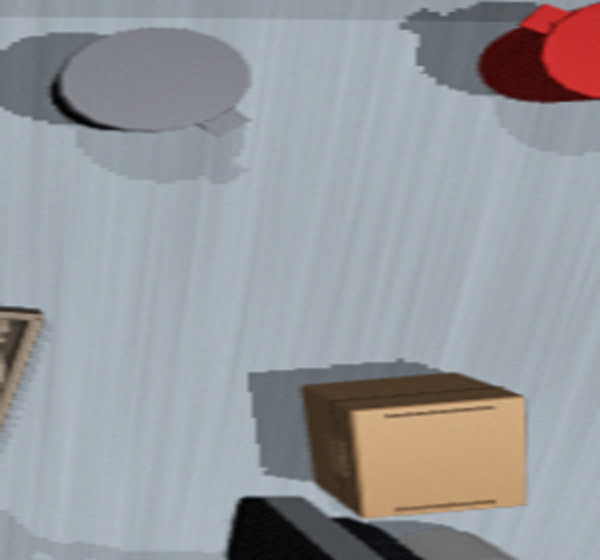

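```bash
python3 - <<'E'
from h import *
s=load("w1")
a=lambda x,y:(x/3+215-.33,y/3+155-.33)
b=lambda x,y:(x/4+310-.4,y/2+20-.25)
q=plane(s,[a(97,30),a(317,63),a(218,580),a(43,560)],.016);print(q.round(4),q.mean(0))
v=(q[0]+q[1]-q[2]-q[3])/2;print("yaw",np.degrees(np.arctan2(-v[0],v[1])),np.linalg.norm(v), [np.linalg.norm(q[i]-q[i-1]) for i in range(4)])
print("seats",plane(s,[a(195,150),a(142,506)],.016))
p=plane(s,[b(155,79),],.044);print("pot",p, "tab",plane(s,[b(225,121)],.04))
q=plane(s,[b(352,410),b(524,397),b(526,503),b(365,517)],.05);print(q.round(4),q.mean(0),[np.linalg.norm(q[i]-q[i-1]) for i in range(4)])
for i,j in((0,1),(3,2),(1,2),(0,3)):
  d=q[j]-q[i];print(np.degrees(np.arctan2(d[1],d[0])))
E
```

```text
[[0.4341 0.3131 0.016 ]
 [0.528  0.2984 0.016 ]
 [0.4863 0.0186 0.016 ]
 [0.3937 0.0323 0.016 ]] [0.46051195 0.16560269 0.016     ]
yaw -8.342440738816125 0.28331800648825356 [np.float64(0.2837039401341047), np.float64(0.09509158216716541), np.float64(0.282934006313906), np.float64(0.09360755299046808)]
seats [[0.47539233 0.25942509 0.016     ]
 [0.44700498 0.06738428 0.016     ]]
pot [[0.55020105 0.43198692 0.044     ]] tab [[0.57172111 0.41127228 0.04      ]]
[[0.6227 0.2434 0.05  ]
 [0.6763 0.2517 0.05  ]
 [0.6901 0.1763 0.05  ]
 [0.6367 0.1666 0.05  ]] [0.6564691  0.20947673 0.05      ] [np.float64(0.07807463537352101), np.float64(0.05431725166904542), np.float64(0.07660917861604495), np.float64(0.05429098775327374)]
8.822241186892583
10.368245163677287
-79.63575569579127
-79.63091667539089
```

Call:
{"op": "jog_arm", "data": {"motion": [20,-25,0,0,0,0,-1,31,-41,0,0,0,0,-1,31,-41,0,0,0,0,-1,31,-41,0,0,0,0,-1,31,-41,0,0,0,0,-1,31,-41,0,0,0,0,-1,31,-41,0,0,0,0,-1,25,-35,0,0,0,0,-1]}}

```text
time_s: 2.0
tcp_pos: [0.703, -0.0003, 0.2197]
orientation: [-3.14, -0.0, 1.573]
contact_force: [0.6, 1.2, 0.2]
opening: 1.0
```

Call:
{"op": "jog_arm", "data": {"motion": [0,0,0,0,0,0,-1,0,0,0,0,0,0,-1]}}

```text
time_s: 2.2
tcp_pos: [0.702, 0.0002, 0.2194]
orientation: [-3.139, 0.0, 1.571]
contact_force: [-0.3, 0.8, -0.8]
opening: 1.005
```

```bash
python3 - <<'E'
from h import *
s=snap("wrist","w2.png");st=bot.get_state();print(st["tcp_pos"],st["joints"].round(2),st["orientation"])
print(proj(s,[[.71,-.0125,.126],[.478,-.16,.016]]))
E
```

```text
[0.70179185 0.00183493 0.21985823] [-0.45  0.48  0.57  1.31 -0.25  1.43  0.11] [-3.13978447e+00 -6.91476121e-04  1.57252620e+00]
[[290.68684145 214.48563943]
 [129.86471619 283.65229669]]
```

View pics/w2.png

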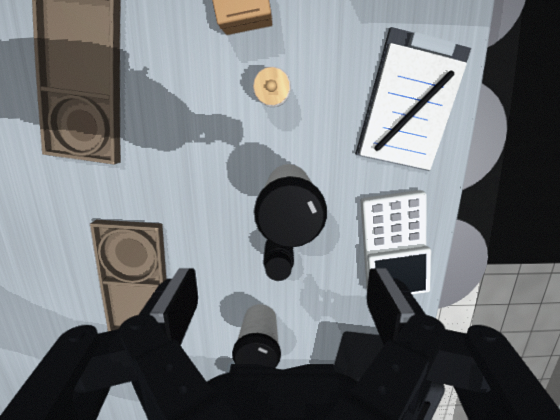

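```bash
python3 - <<'E'
from h import *
s=load("w2")
m=(s["color"].max(2)<60).astype(np.uint8)*255
mm=np.zeros_like(m);mm[170:252,245:340]=m[170:252,245:340]; mm[236:,:285]=0
cs=max(cv2.findContours(mm,cv2.RETR_EXTERNAL,cv2.CHAIN_APPROX_NONE)[0],key=cv2.contourArea)
e=cv2.fitEllipse(cs);print(e,cv2.boundingRect(cs))
for z in(.110,.118,.126): print(plane(s,[e[0],(290.7,212.3)],z).round(4))
im=cv2.cvtColor(s["color"],cv2.COLOR_RGB2BGR)
cv2.imwrite("pics/w2a.png",cv2.resize(im[160:300,240:340],None,fx=4,fy=4,interpolation=cv2.INTER_CUBIC))
cv2.imwrite("pics/w2b.png",cv2.resize(im[200:340,80:180],None,fx=4,fy=4,interpolation=cv2.INTER_CUBIC))
E
```

```text
((290.5866394042969, 211.06234741210938), (69.10077667236328, 71.56675720214844), 121.84143829345703) (254, 176, 73, 76)
[[ 0.7103 -0.0146  0.11  ]
 [ 0.7105 -0.0159  0.11  ]]
[[ 0.7101 -0.0118  0.118 ]
 [ 0.7102 -0.0131  0.118 ]]
[[ 0.7099 -0.0091  0.126 ]
 [ 0.71   -0.0103  0.126 ]]
```

View pics/w2a.png

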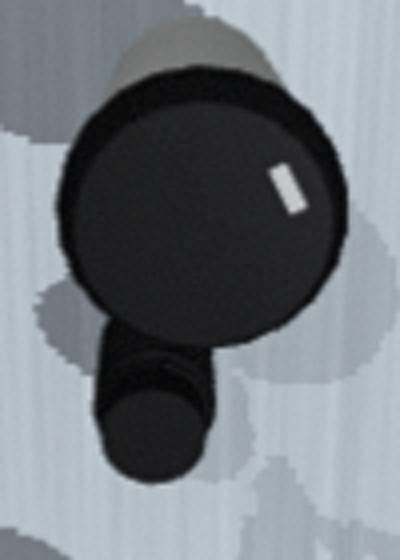

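View pics/w2b.png

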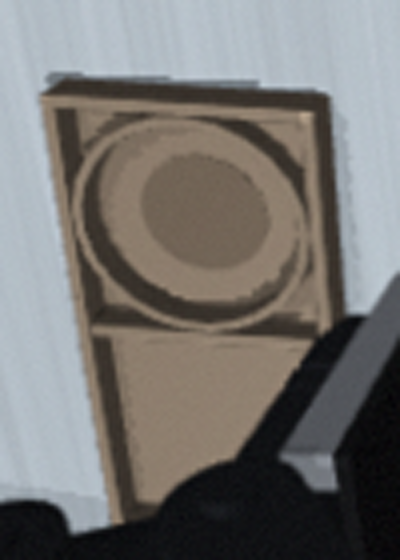

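Call:
{"op": "jog_arm", "data": {"motion": [8,-14,-10,0,0,0,-1,0,0,-20,0,0,0,-1,0,0,0,0,0,0,-1]}}

```text
time_s: 2.55
tcp_pos: [0.7086, -0.0127, 0.188]
orientation: [-3.137, -0.0, 1.572]
contact_force: [-1.3, 0.0, -0.7]
opening: 1.004
```

Call:
{"op": "jog_arm", "data": {"motion": [1,0,-30,0,0,0,-1,0,0,-30,0,0,0,-1,0,0,-30,0,0,0,-1,0,0,-24,0,0,0,-1,0,0,-12,0,0,0,-1,0,0,0,0,0,0,-1]}}

```text
time_s: 3.15
tcp_pos: [0.7102, -0.0128, 0.0639]
orientation: [-3.139, -0.0, 1.572]
contact_force: [-0.2, 0.0, 0.0]
opening: 1.003
```

Call:
{"op": "jog_arm", "data": {"motion": [0,0,0,0,0,0,1,0,0,0,0,0,0,1,0,0,0,0,0,0,1,0,0,0,0,0,0,1,0,0,0,0,0,0,1,0,0,0,0,0,0,1]}}

```text
time_s: 3.75
tcp_pos: [0.7124, -0.0139, 0.0677]
orientation: [3.138, -0.0, 1.571]
contact_force: [-1.5, 0.7, 6.7]
opening: 0.808
```

Call:
{"op": "jog_arm", "data": {"motion": [0,0,0,0,0,0,1,0,0,0,0,0,0,1,0,0,0,0,0,0,1]}}

```text
time_s: 4.05
tcp_pos: [0.7124, -0.0139, 0.0677]
orientation: [3.138, -0.0, 1.571]
contact_force: [-0.8, -0.6, 7.5]
opening: 0.805
```

```bash
python3 - <<'E'
from h import *
s=snap("wrist","w3.png");st=bot.get_state();print(st["tcp_pos"],st["contact_force"],st["opening"])
E
```

```text
[ 0.71241625 -0.01386555  0.06768429] [-1.99130877  0.62446967  6.51424071] 0.805780362522697
```

View pics/w3.png

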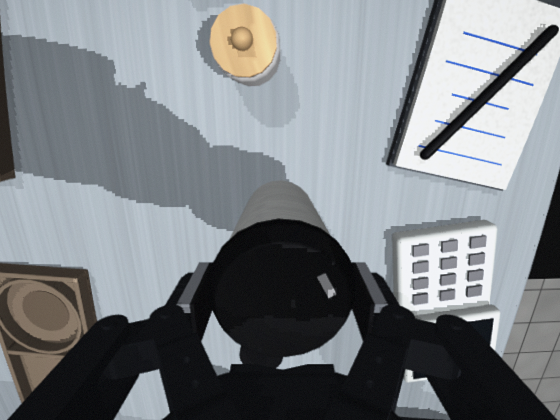

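Call:
{"op": "jog_arm", "data": {"motion": [0,0,10,0,0,0,1,0,0,20,0,0,0,1,0,0,30,0,0,0,1,0,0,0,0,0,0,1]}}

```text
time_s: 4.5
tcp_pos: [0.7137, -0.0143, 0.1307]
orientation: [3.134, -0.0, 1.571]
contact_force: [0.2, -0.6, -1.0]
opening: 0.808
```

```bash
python3 - <<'E'
from h import *
s=snap("scene","s3.png");st=bot.get_state();print(st["tcp_pos"],st["contact_force"],st["opening"])
im=cv2.imread("pics/s3.png");cv2.imwrite("pics/s3a.png",cv2.resize(im[60:320,60:400],None,fx=2.2,fy=2.2))
E
```

```text
[ 0.71274513 -0.01407169  0.12830047] [ 0.43331743 -1.0979784  -2.86909381] 0.8051168908613987
```

View pics/s3a.png

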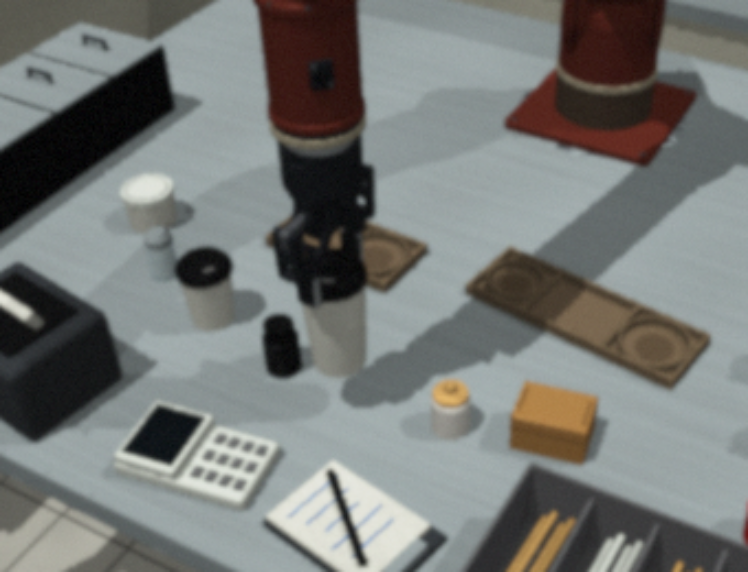

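Call:
{"op": "jog_arm", "data": {"motion": [0,0,20,0,0,0,1,-4,5,20,0,0,0,1,-12,14,10,0,0,0,1,-20,23,0,0,0,0,1,-24,27,0,0,0,0,1,-24,27,0,0,0,0,1,-24,27,0,0,0,0,1,-24,27,0,0,0,0,1]}}

```text
time_s: 5.35
tcp_pos: [0.5775, 0.1371, 0.1744]
orientation: [-3.14, 0.0, 1.571]
contact_force: [1.2, 0.5, -2.9]
opening: 0.804
```

Call:
{"op": "jog_arm", "data": {"motion": [-24,27,0,0,0,0,1,-24,27,0,0,0,0,1,-24,27,0,0,0,0,1,-20,23,0,0,0,0,1,-12,14,0,0,0,0,1,-4,4,0,0,0,0,1,0,0,0,0,0,0,1]}}

```text
time_s: 6.05
tcp_pos: [0.4707, 0.2583, 0.1748]
orientation: [-3.141, 0.0, 1.572]
contact_force: [-0.2, -0.5, -2.6]
opening: 0.806
```

Call:
{"op": "jog_arm", "data": {"motion": [3,-1,-10,0,0,0,1,0,0,-20,0,0,0,1,0,0,-25,0,0,0,1,0,0,-15,0,0,0,1,0,0,-8,0,0,0,1,0,0,0,0,0,0,1]}}

```text
time_s: 6.65
tcp_pos: [0.4742, 0.2556, 0.0958]
orientation: [-3.14, 0.002, 1.569]
contact_force: [-0.2, -0.6, -2.2]
opening: 0.807
```

```bash
python3 - <<'E'
from h import *
s=snap("wrist","w4.png");st=bot.get_state();print(st["tcp_pos"],st["contact_force"],st["opening"])
s=snap("scene","s4.png")
im=cv2.imread("pics/s4.png");cv2.imwrite("pics/s4a.png",cv2.resize(im[100:260,260:420],None,fx=3.7,fy=3.7))
E
```

```text
[0.47463077 0.25618841 0.09689497] [ 0.65684416 -0.58165022 -2.18693629] 0.8058788108681836
```

View pics/w4.png

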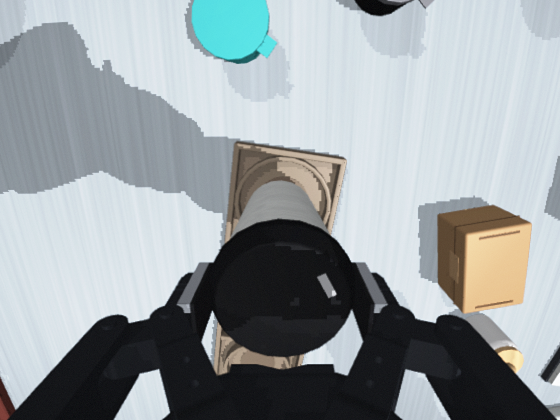

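View pics/s4a.png

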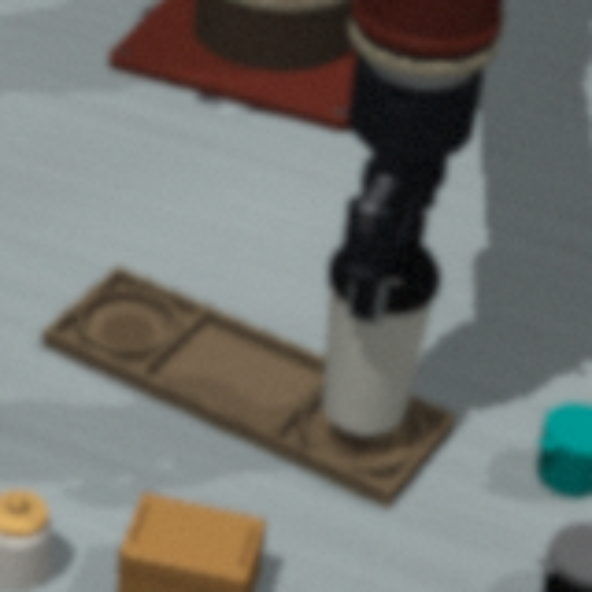

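The wrist view shows the cup foot over the big seat (collar at (283,190)), with even clearance. Lowering.

Call:
{"op": "jog_arm", "data": {"motion": [0,1.5,-8,0,0,0,1,0,0,-6,0,0,0,1,0,0,-4,0,0,0,1,0,0,-2,0,0,0,1,0,0,0,0,0,0,1]}}

```text
time_s: 7.25
tcp_pos: [0.474, 0.2586, 0.0769]
orientation: [-3.141, 0.0, 1.571]
contact_force: [0.4, -0.9, -1.7]
opening: 0.807
```

Call:
{"op": "jog_arm", "data": {"motion": [0,0,-1,0,0,0,1,0,0,-1,0,0,0,1,0,0,0,0,0,0,1]}}

```text
time_s: 7.55
tcp_pos: [0.4741, 0.2587, 0.0752]
orientation: [-3.142, -0.0, 1.571]
contact_force: [0.5, 0.2, -1.9]
opening: 0.81
```

Call:
{"op": "jog_arm", "data": {"motion": [0,0,-1,0,0,0,1,0,0,-1,0,0,0,1,0,0,0,0,0,0,1]}}

```text
time_s: 7.85
tcp_pos: [0.474, 0.2586, 0.073]
orientation: [-3.141, 0.0, 1.571]
contact_force: [-0.0, 1.0, -2.3]
opening: 0.805
```

Call:
{"op": "jog_arm", "data": {"motion": [0,0,-1,0,0,0,1,0,0,0,0,0,0,1]}}

```text
time_s: 8.05
tcp_pos: [0.4741, 0.2586, 0.0721]
orientation: [-3.141, 0.0, 1.571]
contact_force: [-0.8, -0.6, -2.8]
opening: 0.807
```

Call:
{"op": "jog_arm", "data": {"motion": [0,0,-1,0,0,0,1,0,0,0,0,0,0,1]}}

```text
time_s: 8.25
tcp_pos: [0.4742, 0.2591, 0.0717]
orientation: [3.141, -0.001, 1.571]
contact_force: [-1.8, -0.0, 4.4]
opening: 0.803
```

Call:
{"op": "jog_arm", "data": {"motion": [0,0,-1,0,0,0,1,0,0,0,0,0,0,1]}}

```text
time_s: 8.45
tcp_pos: [0.4743, 0.2594, 0.0716]
orientation: [3.141, -0.002, 1.571]
contact_force: [-5.0, -1.2, 13.3]
opening: 0.807
```

Call:
{"op": "jog_arm", "data": {"motion": [0,0,1.5,0,0,0,1,0,0,0,0,0,0,-0.7,0,0,0,0,0,0,-0.85,0,0,0,0,0,0,-1,0,0,0,0,0,0,-1,0,0,0,0,0,0,-1]}}

```text
time_s: 9.05
tcp_pos: [0.4742, 0.2586, 0.0716]
orientation: [-3.142, 0.0, 1.571]
contact_force: [-0.3, 0.2, 0.2]
opening: 0.998
```

```bash
python3 - <<'E'
from h import *
s=snap("wrist","w5.png");st=bot.get_state();print(st["tcp_pos"],st["contact_force"],st["opening"])
E
```

```text
[0.47415498 0.25867282 0.07166831] [-0.38279076  0.62135091  0.07324262] 0.9973729441617074
```

View pics/w5.png

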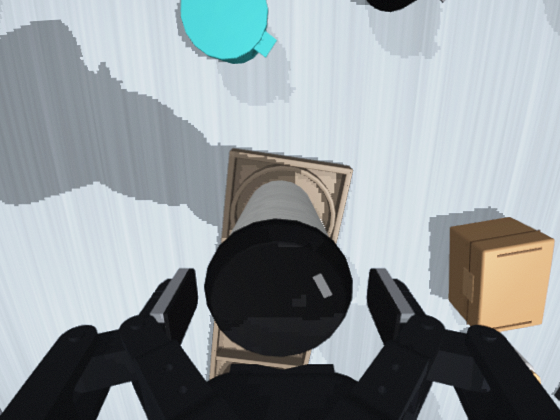

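Call:
{"op": "jog_arm", "data": {"motion": [0,0,15,0,0,0,-1,0,0,30,0,0,0,-1,0,0,40,0,0,0,-1,0,0,30,0,0,0,-1,25,-7,0,0,0,0.05,-1,40,-11,0,0,0,0.06,-1,45,-12,0,0,0,0.061,-1,40,-11,0,0,0,0,-1]}}

```text
time_s: 9.9
tcp_pos: [0.6259, 0.2173, 0.1868]
orientation: [3.141, -0.0, 1.745]
contact_force: [0.9, -0.2, 0.6]
opening: 0.998
```

Call:
{"op": "jog_arm", "data": {"motion": [25,-7,0,0,0,0,-1,5,-2,-20,0,0,0,-1,0,0,0,0,0,0,-1,0,0,0,0,0,0,-1]}}

```text
time_s: 10.3
tcp_pos: [0.6534, 0.2089, 0.1664]
orientation: [-3.14, 0.0, 1.742]
contact_force: [-0.3, 0.5, 1.1]
opening: 1.0
```

```bash
python3 - <<'E'
from h import *
s=snap("wrist","w6.png");st=bot.get_state();print(st["tcp_pos"],st["contact_force"],st["orientation"])
print(proj(s,[[.656,.2088,.05]]))
E
```

```text
[0.65361963 0.20933186 0.16720098] [-0.40747395 -0.78210473 -0.64912858] [-3.14138084e+00 -4.13661243e-04  1.74254675e+00]
[[284.65730655 195.33780773]]
```

View pics/w6.png

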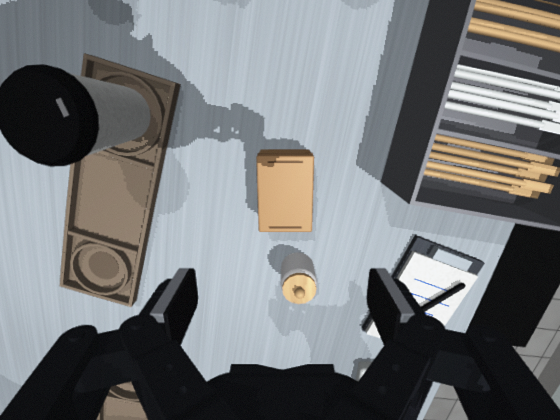

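Call:
{"op": "jog_arm", "data": {"motion": [3,0,-20,0,0,0,-1,0,0,-40,0,0,0,-1,0,0,-40,0,0,0,-1,0,0,-30,0,0,0,-1,0,0,-15,0,0,0,-1,0,0,-8,0,0,0,-1,0,0,0,0,0,0,-1]}}

```text
time_s: 11.05
tcp_pos: [0.6572, 0.2091, 0.0142]
orientation: [3.141, -0.0, 1.742]
contact_force: [-0.6, 0.3, 0.5]
opening: 1.003
```

Call:
{"op": "jog_arm", "data": {"motion": [0,0,0,0,0,0,1,0,0,0,0,0,0,1,0,0,0,0,0,0,1,0,0,0,0,0,0,1,0,0,0,0,0,0,1,0,0,0,0,0,0,1,0,0,0,0,0,0,1]}}

```text
time_s: 11.75
tcp_pos: [0.6718, 0.2116, 0.0264]
orientation: [3.111, -0.004, 1.741]
contact_force: [20.7, 4.5, 37.7]
opening: 0.057
```

```bash
python3 - <<'E'
from h import *
s=snap("wrist","w7.png");st=bot.get_state();print(st["tcp_pos"],st["contact_force"],st["orientation"],st["opening"],st["time_s"])
s=snap("scene","s7.png")
im=cv2.imread("pics/s7.png");cv2.imwrite("pics/s7a.png",cv2.resize(im[160:310,220:420],None,fx=4,fy=4))
E
```

```text
[0.6718166  0.21151059 0.02636097] [21.36930592  3.23301896 37.59261073] [ 3.11065603 -0.00379745  1.74102764] 0.05676627650247546 11.8
```

View pics/w7.png

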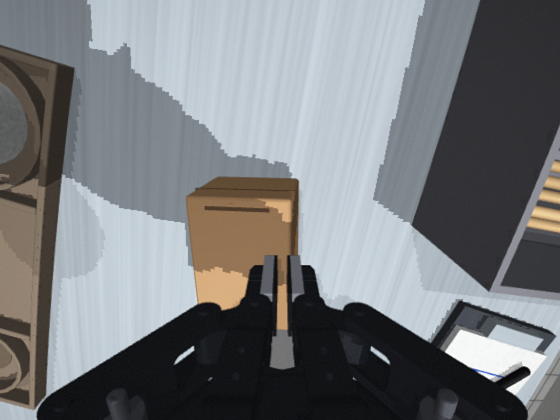

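View pics/s7a.png

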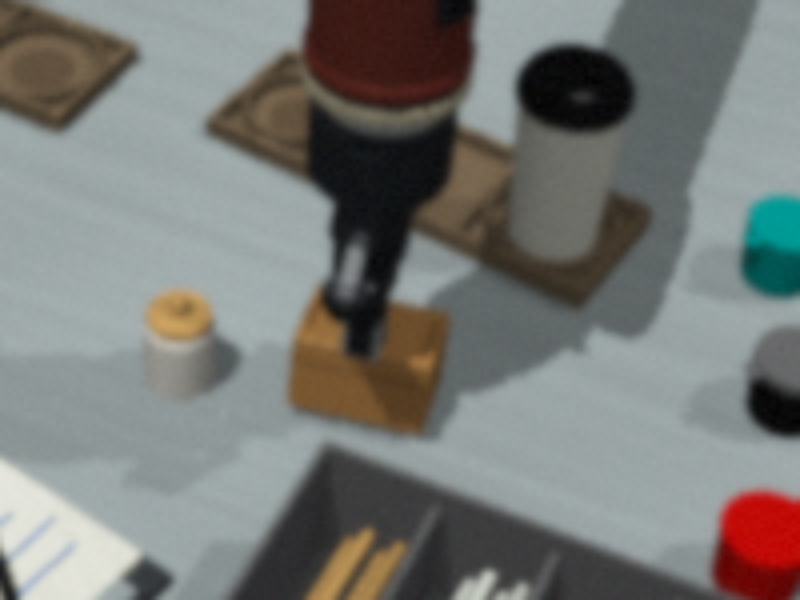

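```bash
python3 - <<'E'
from h import *
im=cv2.imread("pics/w7.png");cv2.imwrite("pics/w7a.png",cv2.resize(im[160:400,150:390],None,fx=2.5,fy=2.5,interpolation=cv2.INTER_CUBIC))
s=snap("top","t7.png");im=cv2.imread("pics/t7.png");cv2.imwrite("pics/t7a.png",cv2.resize(im[140:280,190:310],None,fx=4.2,fy=4.2,interpolation=cv2.INTER_CUBIC))
E
```

```text
(no output)
```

View pics/w7a.png

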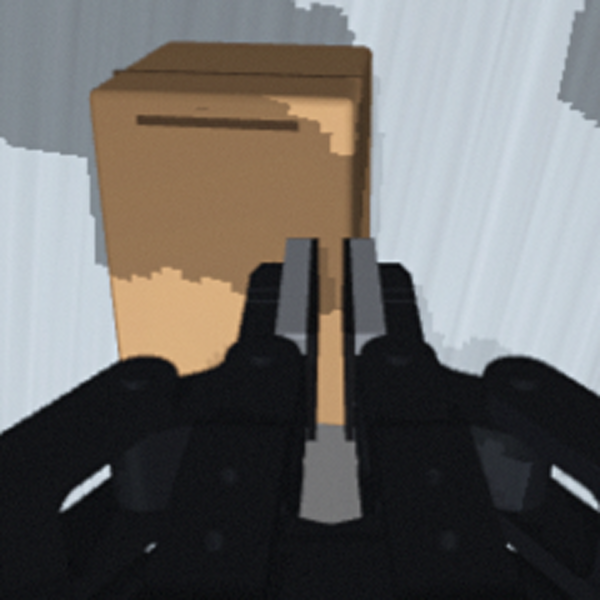

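View pics/t7a.png

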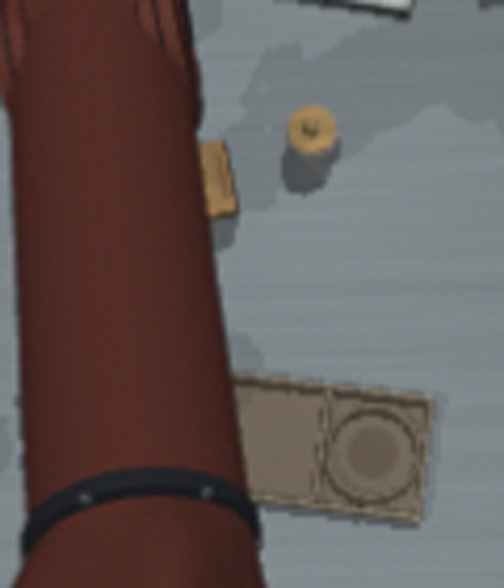

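```bash
python3 - <<'E'
from h import *
s=load("w7")
print("tcp",proj(s,[[.6718,.2115,.0264],[.6718,.2115,.045],[.6718,.2115,.06]]))
a=lambda x,y:(x/2.5+150,y/2.5+160)
c=[a(92,92),a(352,97),a(372,50),a(165,42),a(120,365)]
for z in(.05,.06,.04,.0): print(z,plane(s,c,z).round(4).tolist())
E
```

```text
tcp [[282.12445215 245.29489357]
 [283.18225182 259.14282541]
 [284.20441037 272.5178608 ]]
0.05 [[0.6159, 0.2418, 0.05], [0.6691, 0.2493, 0.05], [0.6714, 0.2598, 0.05], [0.6296, 0.2546, 0.05], [0.6268, 0.1758, 0.05]]
0.06 [[0.6183, 0.2451, 0.06], [0.668, 0.2521, 0.06], [0.6701, 0.2619, 0.06], [0.6312, 0.2571, 0.06], [0.6285, 0.1835, 0.06]]
0.04 [[0.6134, 0.2385, 0.04], [0.6702, 0.2465, 0.04], [0.6726, 0.2577, 0.04], [0.6281, 0.2522, 0.04], [0.6251, 0.1681, 0.04]]
0.0 [[0.6037, 0.2252, 0.0], [0.6747, 0.2352, 0.0], [0.6777, 0.2492, 0.0], [0.6221, 0.2424, 0.0], [0.6183, 0.1372, 0.0]]
```

Call:
{"op": "jog_arm", "data": {"motion": [0,0,8,0,0,0,1,0,0,0,0,0,0,1]}}

```text
time_s: 12.1
tcp_pos: [0.6683, 0.211, 0.032]
orientation: [3.118, -0.003, 1.741]
contact_force: [17.3, 2.9, 26.6]
opening: -0.002
```

```bash
python3 - <<'E'
from h import *
s=snap("wrist","w8.png");st=bot.get_state();print(st["tcp_pos"],st["contact_force"],st["orientation"],st["opening"],st["time_s"])
im=cv2.imread("pics/w8.png");cv2.imwrite("pics/w8a.png",cv2.resize(im[160:400,150:390],None,fx=2.5,fy=2.5,interpolation=cv2.INTER_CUBIC))
E
```

```text
[0.66862809 0.21100971 0.03187393] [17.74058378  2.62553992 27.86647835] [ 3.11696518 -0.0031787   1.7413374 ] 0.0010043352688766164 12.15
```

View pics/w8a.png

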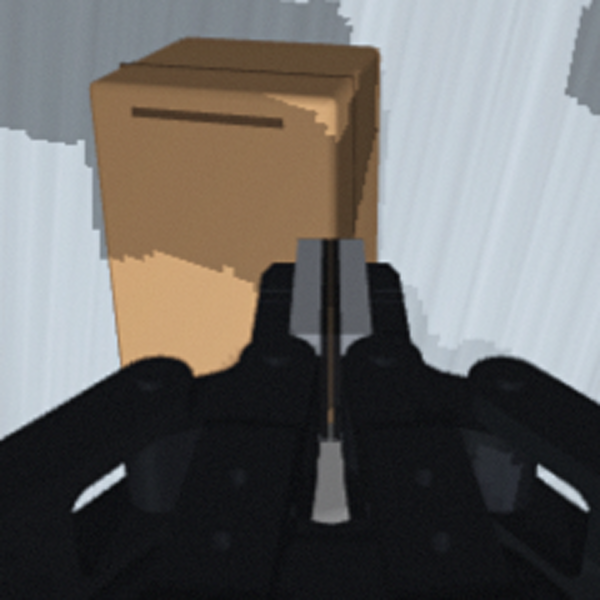

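```bash
python3 - <<'E'
from h import *
s=load("w5");t=np.array([.4742,.2587,.0717])
for up in(0,.013,.02,.03):
  print(up,proj(s,[t+[-.0425,.011,up],t+[-.0425,-.011,up],t+[-.057,.011,up]]).round(0).tolist())
s=load("w8");t=np.array([.6685,.211,.0319])
for up in(0,.01,.02,.03): print(up,proj(s,[t+[0,.011,up],t+[0,-.011,up]]).round(0).tolist())
a=lambda x,y:(x/2.5+150,y/2.5+160)
c=[a(92,88),a(335,100),a(355,77),a(378,50),a(375,260),a(185,38),a(122,64)]
for z in(.06,.05,.04,.01,0): print(z,plane(s,c,z).round(4).tolist())
E
```

```text
0 [[214.0, 229.0], [217.0, 260.0], [191.0, 229.0]]
0.013 [[209.0, 238.0], [212.0, 271.0], [185.0, 237.0]]
0.02 [[207.0, 243.0], [210.0, 277.0], [181.0, 243.0]]
0.03 [[202.0, 251.0], [206.0, 286.0], [175.0, 251.0]]
0 [[285.0, 229.0], [279.0, 260.0]]
0.01 [[286.0, 236.0], [280.0, 268.0]]
0.02 [[287.0, 243.0], [280.0, 277.0]]
0.03 [[287.0, 251.0], [280.0, 286.0]]
0.06 [[0.6135, 0.2434, 0.06], [0.662, 0.2488, 0.06], [0.6652, 0.2542, 0.06], [0.6687, 0.2604, 0.06], [0.6769, 0.2143, 0.06], [0.6308, 0.2566, 0.06], [0.619, 0.2493, 0.06]]
0.05 [[0.611, 0.2402, 0.05], [0.6629, 0.2459, 0.05], [0.6662, 0.2517, 0.05], [0.67, 0.2583, 0.05], [0.6788, 0.2091, 0.05], [0.6295, 0.2542, 0.05], [0.6169, 0.2465, 0.05]]
0.04 [[0.6085, 0.2369, 0.04], [0.6637, 0.243, 0.04], [0.6673, 0.2492, 0.04], [0.6712, 0.2562, 0.04], [0.6806, 0.2038, 0.04], [0.6281, 0.2518, 0.04], [0.6148, 0.2436, 0.04]]
0.01 [[0.601, 0.227, 0.01], [0.6662, 0.2343, 0.01], [0.6704, 0.2415, 0.01], [0.6751, 0.2499, 0.01], [0.6862, 0.188, 0.01], [0.6242, 0.2447, 0.01], [0.6084, 0.235, 0.01]]
0 [[0.5985, 0.2238, 0.0], [0.667, 0.2314, 0.0], [0.6714, 0.239, 0.0], [0.6764, 0.2477, 0.0], [0.688, 0.1827, 0.0], [0.6229, 0.2423, 0.0], [0.6063, 0.2321, 0.0]]
```

Call:
{"op": "jog_arm", "data": {"motion": [0,0,8,0,0,0,1,0,0,8,0,0,0,1,0,0,10,0,0,0,1,0,0,20,0,0,0,1,0,0,0,0,0,0,1]}}

```text
time_s: 12.65
tcp_pos: [0.6584, 0.2089, 0.0705]
orientation: [3.138, -0.001, 1.742]
contact_force: [0.3, -0.6, 0.1]
opening: -0.001
```

```bash
python3 - <<'E'
from h import *
s=snap("wrist","w9.png");st=bot.get_state();print(st["tcp_pos"],st["contact_force"],st["orientation"],st["opening"],st["time_s"])
g=snap("scene","s9.png"); t=st["tcp_pos"]
print(proj(g,[t,t+[0,0,.02],t+[0,0,.04]]),proj(s,[t,t+[0,0,.02],t+[0,0,.04]]))
im=cv2.imread("pics/s9.png");cv2.imwrite("pics/s9a.png",cv2.resize(im[160:280,250:370],None,fx=5,fy=5,interpolation=cv2.INTER_CUBIC))
E
```

```text
[0.65770488 0.20881076 0.06900872] [-0.66038977  1.52017855 -0.01572663] [ 3.13991253e+00 -4.91905541e-04  1.74171954e+00] 0.0014463879235041056 12.7
[[312.14989646 239.32719318]
 [312.68654451 232.92883153]
 [313.23528003 226.3695367 ]] [[281.14098872 244.20432948]
 [281.20576097 259.07571392]
 [281.2864849  277.54712969]]
```

View pics/w9.png

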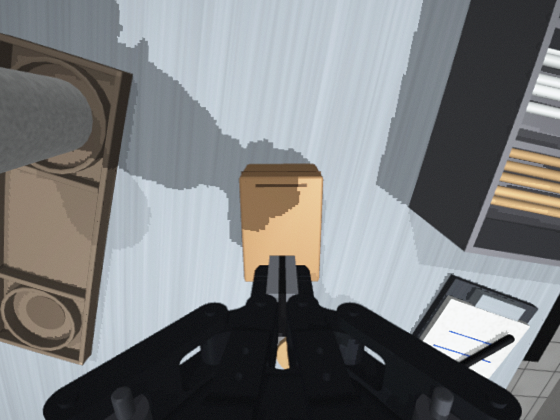

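View pics/s9a.png

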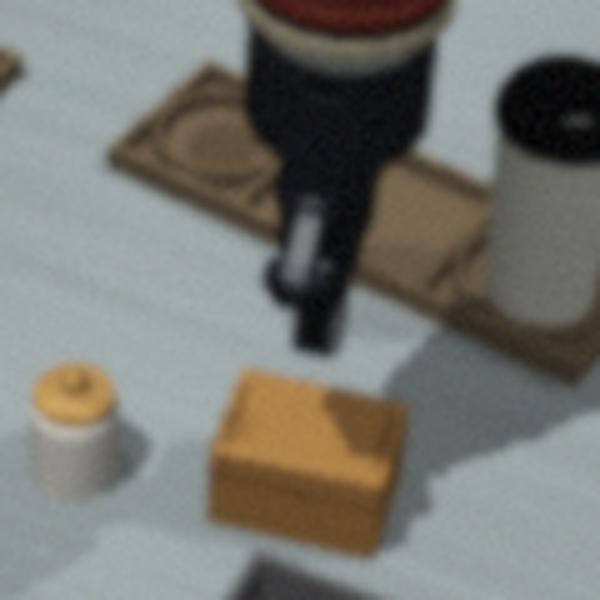

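Call:
{"op": "jog_arm", "data": {"motion": [0,0,30,0,0,0,-1,0,0,40,0,0,0,-1,0,0,30,0,0,0,-1,0,0,0,0,0,0,-1,0,0,0,0,0,0,-1]}}

```text
time_s: 13.25
tcp_pos: [0.6569, 0.2087, 0.1672]
orientation: [-3.141, -0.0, 1.742]
contact_force: [-0.1, -0.3, -0.9]
opening: 0.849
```

```bash
python3 - <<'E'
from h import *
s=snap("wrist","w10.png");st=bot.get_state();print(st["tcp_pos"],st["contact_force"],st["orientation"],st["opening"],st["time_s"])
im=cv2.imread("pics/w10.png");cv2.imwrite("pics/w10a.png",cv2.resize(im[130:250,230:350],None,fx=5,fy=5,interpolation=cv2.INTER_CUBIC))
E
```

```text
[0.65633293 0.20861819 0.1661859 ] [ 0.33192922  0.0091241  -0.52375704] [-3.13945562e+00  2.85702318e-04  1.74191211e+00] 0.9273223278346652 13.3
```

View pics/w10a.png

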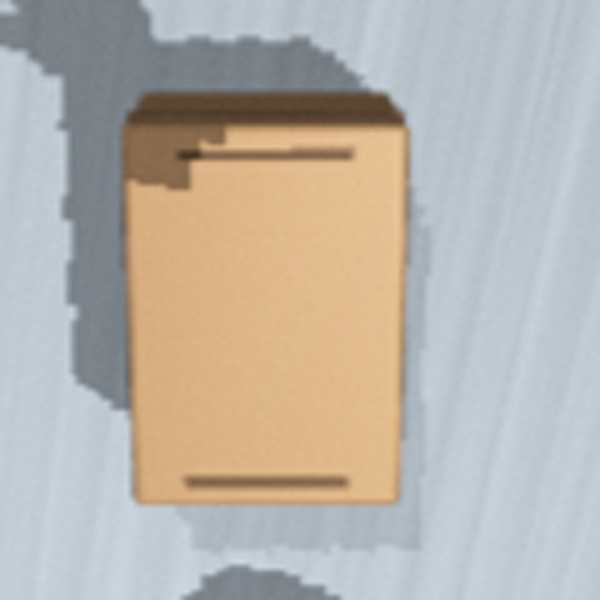

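```bash
python3 - <<'E'
from h import *
s=load("w10")
a=lambda x,y:(x/5+230-.4,y/5+130-.4)
q=plane(s,[a(122,125),a(408,125),a(400,502),a(136,502)],.05);print(q.round(4),q.mean(0).round(4))
for i,j in((0,1),(3,2),(1,2),(0,3)):
  d=q[j]-q[i];print(np.degrees(np.arctan2(d[1],d[0])),np.linalg.norm(d))
print(proj(s,[[.6563,.2086,.05]]))
E
```

```text
[[0.6235 0.2436 0.05  ]
 [0.6778 0.2529 0.05  ]
 [0.6919 0.1758 0.05  ]
 [0.6375 0.1664 0.05  ]] [0.6577 0.2097 0.05  ]
9.796408123221164 0.05506696609125538
9.785554941752606 0.05517922155842718
-79.65497847012058 0.07843042177083422
-79.73691885434027 0.07841897535633363
[[281.37467328 194.60030993]]
```

Call:
{"op": "jog_arm", "data": {"motion": [1,1,-20,0,0,0,-1,0,0,-40,0,0,0,-1,0,0,-40,0,0,0,-1,0,0,-30,0,0,0,-1,0,0,-20,0,0,0,-1,0,0,0,0,0,0,-1]}}

```text
time_s: 13.9
tcp_pos: [0.6543, 0.2086, 0.0123]
orientation: [-3.133, 0.002, 1.742]
contact_force: [-0.8, 0.4, 0.0]
opening: 0.999
```

```bash
python3 - <<'E'
from h import *
s=snap("wrist","w11.png");st=bot.get_state();print(st["tcp_pos"],st["contact_force"],st["orientation"],st["opening"],st["time_s"])
g=snap("scene","s11.png"); t=st["tcp_pos"]
for up in (0,.02,.043): print(proj(g,[t+[.042*.985,.042*.17,up],t+[-.042*.985,-.042*.17,up]])) 
im=cv2.imread("pics/s11.png");cv2.imwrite("pics/s11a.png",cv2.resize(im[180:280,260:360],None,fx=6,fy=6,interpolation=cv2.INTER_CUBIC))
E
```

```text
[0.65602272 0.20895141 0.01489765] [-0.33745952 -0.10020847  1.2102075 ] [-3.13645311e+00  1.39049210e-03  1.74171011e+00] 1.0019516849852614 13.95
[[306.50160049 268.43569973]
 [315.47354659 243.06521751]]
[[306.97004754 262.44816299]
 [316.01815452 237.08626616]]
[[307.52210458 255.37390649]
 [316.65877336 230.03487423]]
```

View pics/w11.png

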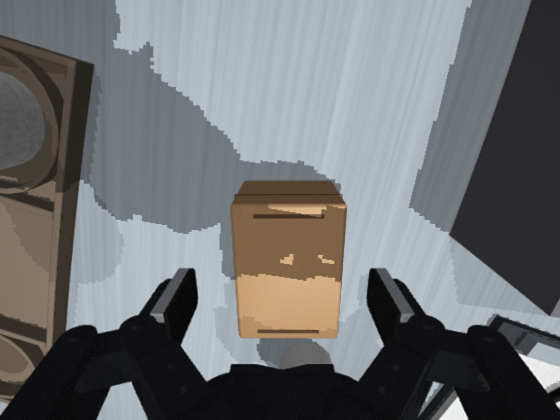

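View pics/s11a.png

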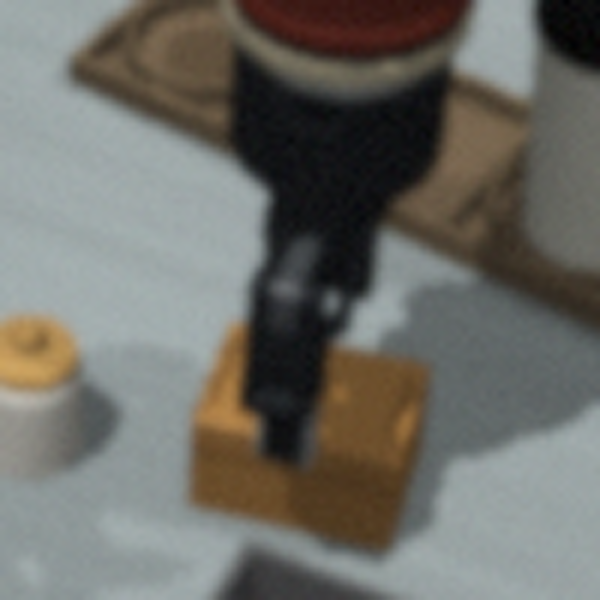

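Call:
{"op": "jog_arm", "data": {"motion": [1,0,-8,0,0,0,-1,0,0,-8,0,0,0,-1,0,0,0,0,0,0,-1]}}

```text
time_s: 14.3
tcp_pos: [0.6586, 0.2096, 0.0009]
orientation: [-3.141, 0.0, 1.742]
contact_force: [0.2, -0.5, -0.5]
opening: 1.0
```

Call:
{"op": "jog_arm", "data": {"motion": [0,0,-7,0,0,0,-1,0,0,-6,0,0,0,-1,0,0,0,0,0,0,-1,0,0,0,0,0,0,-1]}}

```text
time_s: 14.7
tcp_pos: [0.659, 0.2096, -0.0115]
orientation: [-3.141, 0.0, 1.742]
contact_force: [0.1, 0.1, -0.7]
opening: 0.997
```

```bash
python3 - <<'E'
from h import *
s=snap("wrist","w12.png");st=bot.get_state();print(st["tcp_pos"],st["contact_force"],st["orientation"],st["opening"],st["time_s"])
g=snap("scene","s12.png")
im=cv2.imread("pics/s12.png");cv2.imwrite("pics/s12a.png",cv2.resize(im[180:280,260:360],None,fx=6,fy=6,interpolation=cv2.INTER_CUBIC))
E
```

```text
[ 0.65924013  0.20969518 -0.01119283] [-0.04820925  0.17071044  0.78224781] [3.14146545e+00 3.53189166e-06 1.74182729e+00] 0.9983429555396486 14.75
```

View pics/w12.png

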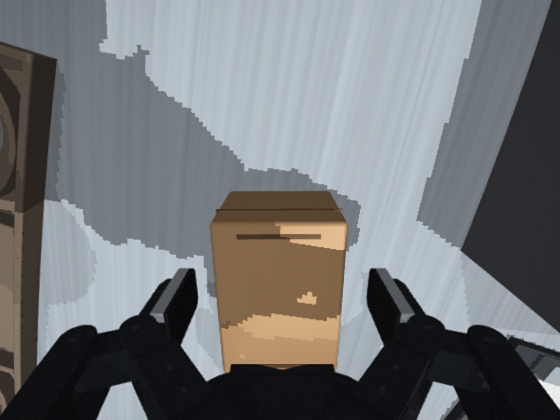

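View pics/s12a.png

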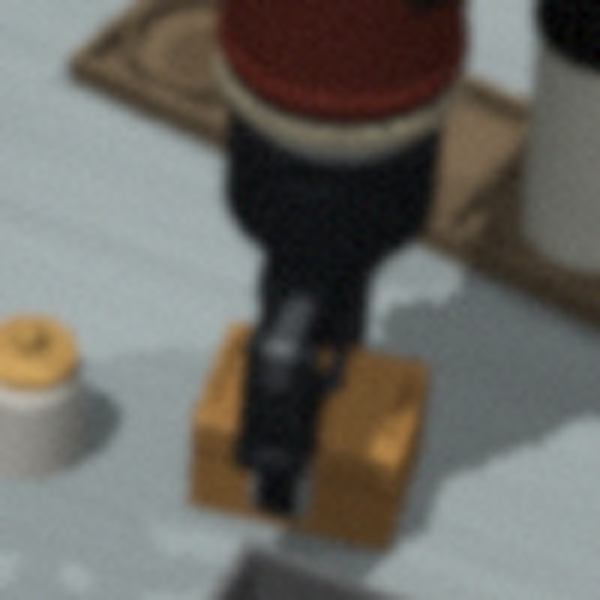

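Call:
{"op": "jog_arm", "data": {"motion": [0,0,0,0,0,0,0,0,0,0,0,0,0,0,0,0,0,0,0,0,1,0,0,0,0,0,0,1,0,0,0,0,0,0,1,0,0,0,0,0,0,1]}}

```text
time_s: 15.4
tcp_pos: [0.6595, 0.2097, -0.0108]
orientation: [3.141, -0.0, 1.742]
contact_force: [-0.5, -0.2, 4.7]
opening: 0.644
```

Call:
{"op": "jog_arm", "data": {"motion": [0,0,10,0,0,0,1,0,0,20,0,0,0,1,0,0,30,0,0,0,1,-5,-10,30,0,0,0,1,-15,-20,10,0,0,-0.08,1,-25,-16,0,0,0,-0.08,1,-30,-5,0,0,0,-0.08,1,-30,0,0,0,0,-0.075,1]}}

```text
time_s: 16.2
tcp_pos: [0.553, 0.157, 0.0888]
orientation: [-3.141, 0.0, 1.421]
contact_force: [-0.7, 1.1, -1.3]
opening: 0.646
```

Call:
{"op": "jog_arm", "data": {"motion": [-30,0,0,0,0,0,1,-30,0,0,0,0,0,1,-20,0,0,0,0,0,1,-12,0,0,0,0,0,1,-4,0,0,0,0,0,1,0,0,0,0,0,0,1]}}

```text
time_s: 16.8
tcp_pos: [0.4584, 0.1588, 0.089]
orientation: [3.141, -0.001, 1.427]
contact_force: [0.4, 0.1, -0.9]
opening: 0.649
```

```bash
python3 - <<'E'
from h import *
s=snap("wrist","w13.png");st=bot.get_state();print(st["tcp_pos"],st["contact_force"],st["orientation"],st["opening"],st["time_s"])
E
```

```text
[0.45888705 0.15871643 0.08899817] [-0.25061138 -0.62407857 -1.52229439] [ 3.14090691e+00 -3.22431920e-04  1.42665964e+00] 0.6474372754068671 16.85
```

View pics/w13.png

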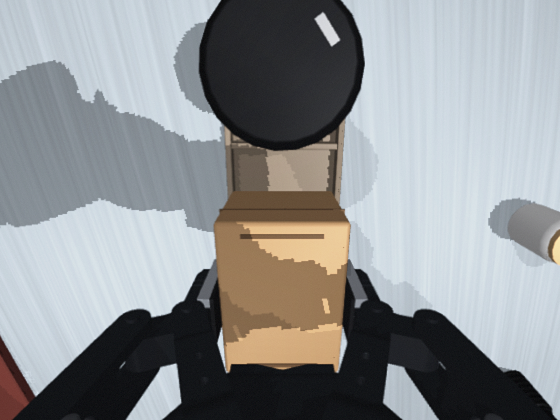

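Call:
{"op": "jog_arm", "data": {"motion": [1,0,-15,0,0,0,1,0,0,-25,0,0,0,1,0,0,-25,0,0,0,1,0,0,-12,0,0,0,1,0,0,-5,0,0,0,1,0,0,0,0,0,0,1]}}

```text
time_s: 17.45
tcp_pos: [0.4595, 0.1584, 0.0066]
orientation: [-3.141, 0.001, 1.426]
contact_force: [-0.8, 0.0, -1.5]
opening: 0.646
```

```bash
python3 - <<'E'
from h import *
g=snap("scene","s14.png")
st=bot.get_state();print(st["tcp_pos"],st["contact_force"])
im=cv2.imread("pics/s14.png");cv2.imwrite("pics/s14a.png",cv2.resize(im[120:240,250:400],None,fx=5,fy=5,interpolation=cv2.INTER_CUBIC))
E
```

```text
[0.45980544 0.15864623 0.00717577] [ 0.22500653 -0.90140561 -0.95413587]
```

View pics/s14a.png

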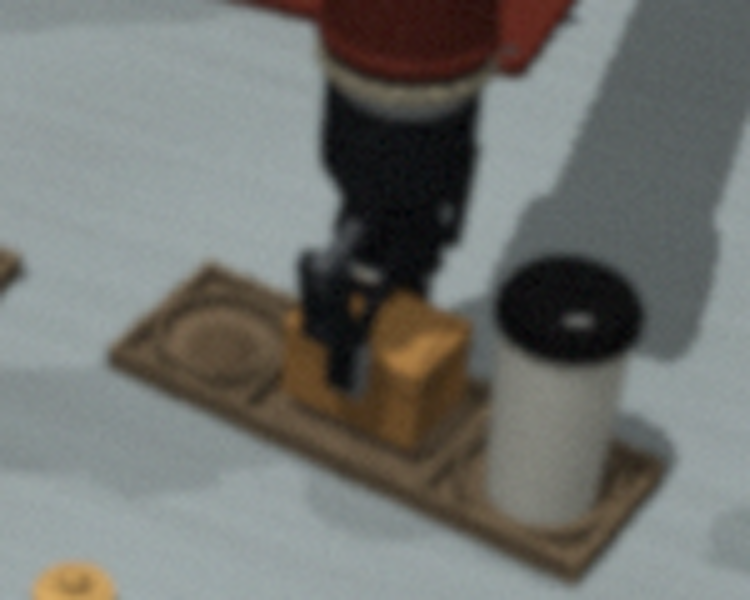

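Call:
{"op": "jog_arm", "data": {"motion": [0,0,-4,0,0,0,1,0,0,-4,0,0,0,1,0,0,-2,0,0,0,1,0,0,-1,0,0,0,1,0,0,0,0,0,0,1]}}

```text
time_s: 18.0
tcp_pos: [0.4591, 0.1587, -0.0043]
orientation: [-3.141, 0.0, 1.427]
contact_force: [0.8, 0.6, -2.1]
opening: 0.647
```

Call:
{"op": "jog_arm", "data": {"motion": [0,0,-1,0,0,0,1,0,0,-1,0,0,0,1,0,0,0,0,0,0,1]}}

```text
time_s: 18.3
tcp_pos: [0.4591, 0.1586, -0.0064]
orientation: [-3.141, 0.0, 1.427]
contact_force: [-0.7, -0.5, -1.3]
opening: 0.643
```

Call:
{"op": "jog_arm", "data": {"motion": [0,0,-1,0,0,0,1,0,0,0,0,0,0,1]}}

```text
time_s: 18.5
tcp_pos: [0.4592, 0.1587, -0.0069]
orientation: [-3.141, -0.0, 1.427]
contact_force: [-2.5, -0.9, 5.3]
opening: 0.648
```

Contact. Releasing.

Call:
{"op": "jog_arm", "data": {"motion": [0,0,0.5,0,0,0,1,0,0,0,0,0,0,-0.4,0,0,0,0,0,0,-0.7,0,0,0,0,0,0,-1,0,0,0,0,0,0,-1,0,0,0,0,0,0,-1]}}

```text
time_s: 19.1
tcp_pos: [0.4591, 0.1587, -0.0068]
orientation: [-3.142, -0.0, 1.427]
contact_force: [-0.1, -0.2, -0.4]
opening: 1.001
```

```bash
python3 - <<'E'
from h import *
s=snap("wrist","w15.png");st=bot.get_state();print(st["tcp_pos"],st["contact_force"],st["opening"])
E
```

```text
[ 0.45909848  0.15866991 -0.0068116 ] [ 1.15413772  0.16514635 -0.17102862] 0.9965672264834263
```

View pics/w15.png

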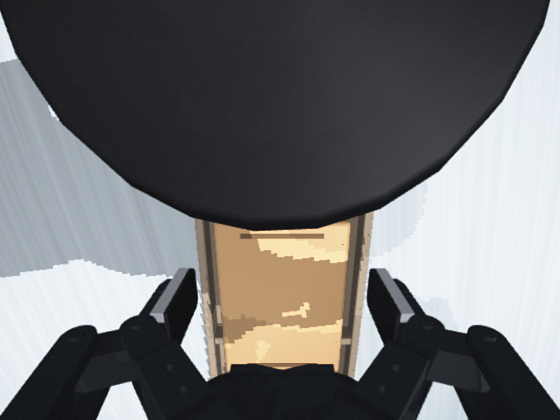

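Call:
{"op": "jog_arm", "data": {"motion": [0,0,15,0,0,0,-1,0,0,40,0,0,0,-1,0,0,48,0,0,0,-1,0,0,48,0,0,0,-1,0,0,40,0,0,0,-1,8,20,6,0,0,0.1,-1,14,42,0,0,0,0.14,-1,14,42,0,0,0,0.14,-1]}}

```text
time_s: 19.95
tcp_pos: [0.4959, 0.2639, 0.1912]
orientation: [3.14, -0.002, 1.811]
contact_force: [0.1, 0.5, 0.6]
opening: 1.002
```

Call:
{"op": "jog_arm", "data": {"motion": [14,42,0,0,0,0.14,-1,14,42,0,0,0,0.14,-1,14,42,0,0,0,0.14,-1,10,30,0,0,0,0.13,-1,3,13,0,0,0,0,-1,0,0,0,0,0,0,-1,0,0,0,0,0,0,-1]}}

```text
time_s: 20.65
tcp_pos: [0.5502, 0.4308, 0.1898]
orientation: [-3.141, 0.001, 2.356]
contact_force: [-1.1, -0.2, 0.0]
opening: 0.999
```

```bash
python3 - <<'E'
from h import *
s=snap("wrist","w16.png");st=bot.get_state();print(st["tcp_pos"],st["contact_force"],st["orientation"],st["joints"].round(2),st["time_s"])
print(proj(s,[[.55,.4315,.044]]))
im=cv2.imread("pics/w16.png");cv2.imwrite("pics/w16a.png",cv2.resize(im[120:260,210:350],None,fx=4,fy=4,interpolation=cv2.INTER_CUBIC))
E
```

```text
[0.55038809 0.43033894 0.19019329] [-0.63709028 -0.90385197 -0.74985472] [-3.14103842e+00  5.64467434e-04  2.35520822e+00] [-0.99  0.46  0.38  1.36 -0.17  1.36  0.17] 20.7
[[282.32740277 186.90166382]]
```

View pics/w16.png

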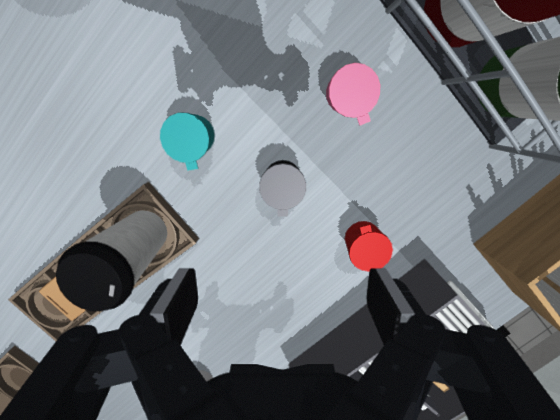

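View pics/w16a.png

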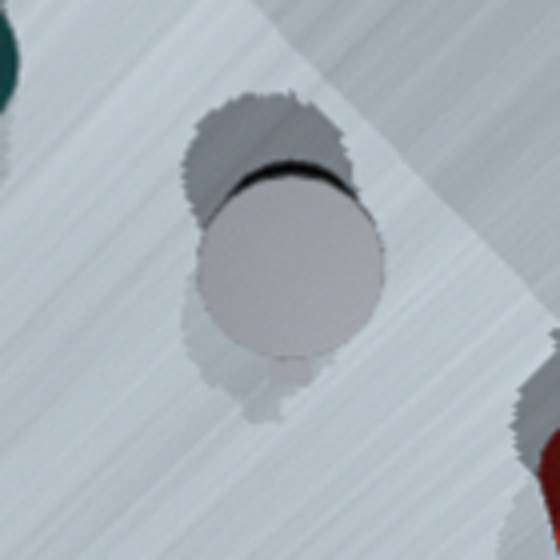

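Call:
{"op": "jog_arm", "data": {"motion": [0,1,-25,0,0,0,-1,0,0,-45,0,0,0,-1,0,0,-45,0,0,0,-1,0,0,-40,0,0,0,-1,0,0,-20,0,0,0,-1,0,0,-10,0,0,0,-1,0,0,0,0,0,0,-1]}}

```text
time_s: 21.4
tcp_pos: [0.5499, 0.4314, 0.0047]
orientation: [-3.14, 0.0, 2.356]
contact_force: [0.7, -0.6, 0.4]
opening: 0.997
```

Call:
{"op": "jog_arm", "data": {"motion": [0,0,-10,0,0,0,-1,0,0,-8,0,0,0,-1,0,0,0,0,0,0,-1,0,0,0,0,0,0,-1]}}

```text
time_s: 21.8
tcp_pos: [0.5502, 0.4327, -0.0125]
orientation: [3.141, 0.0, 2.357]
contact_force: [0.1, 0.5, -0.0]
opening: 1.001
```

```bash
python3 - <<'E'
from h import *
s=snap("wrist","w17.png");st=bot.get_state();print(st["tcp_pos"],st["contact_force"],st["orientation"],st["joints"].round(2),st["time_s"])
E
```

```text
[ 0.550381    0.43283523 -0.01233852] [-0.75567131  0.12470619  0.76235891] [3.14105997e+00 6.85098841e-05 2.35676824e+00] [-0.97  0.62  0.34  1.55 -0.23  1.01  0.22] 21.85
```

View pics/w17.png

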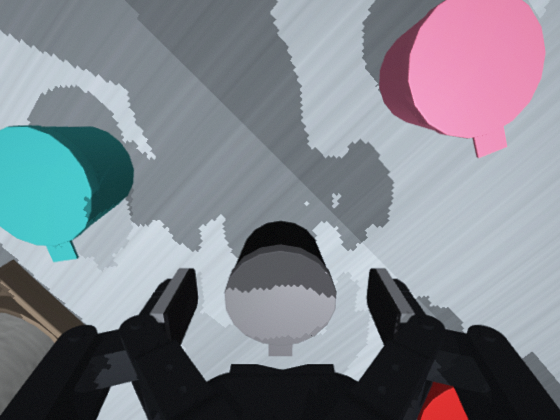

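Call:
{"op": "jog_arm", "data": {"motion": [0,0,0,0,0,0,0,0,0,0,0,0,0,0,0,0,0,0,0,0,1,0,0,0,0,0,0,1,0,0,0,0,0,0,1,0,0,0,0,0,0,1]}}

```text
time_s: 22.45
tcp_pos: [0.5506, 0.433, -0.012]
orientation: [3.14, -0.0, 2.357]
contact_force: [-0.6, 0.0, 5.4]
opening: 0.574
```

Call:
{"op": "jog_arm", "data": {"motion": [0,0,10,0,0,0,1,0,0,25,0,0,0,1,0,0,40,0,0,0,1,0,0,45,0,0,0,1,0,0,40,0,0,0,1,-3,-12,12,0,0,-0.06,1,-7,-25,0,0,0,-0.1,1,-10,-35,0,0,0,-0.12,1]}}

```text
time_s: 23.25
tcp_pos: [0.5297, 0.3614, 0.1598]
orientation: [3.141, -0.001, 2.075]
contact_force: [0.5, -0.4, -0.0]
opening: 0.572
```

Call:
{"op": "jog_arm", "data": {"motion": [-10,-35,0,0,0,-0.12,1,-10,-35,0,0,0,-0.12,1,-10,-35,0,0,0,-0.12,1,-10,-35,0,0,0,-0.12,1,-10,-35,0,0,0,-0.12,1,-10,-35,0,0,0,-0.05,1,-10,-35,0,0,0,0,1,-8,-28,0,0,0,0,1]}}

```text
time_s: 24.05
tcp_pos: [0.4513, 0.0855, 0.1594]
orientation: [-3.141, -0.001, 1.425]
contact_force: [-0.1, 0.4, -0.2]
opening: 0.576
```

Call:
{"op": "jog_arm", "data": {"motion": [-5,-15,0,0,0,0,1,-2,-7,0,0,0,0,1,0,0,0,0,0,0,1,0,0,0,0,0,0,1]}}

```text
time_s: 24.45
tcp_pos: [0.4454, 0.0669, 0.1593]
orientation: [3.141, -0.0, 1.428]
contact_force: [-0.0, 0.5, -0.2]
opening: 0.576
```

```bash
python3 - <<'E'
from h import *
s=snap("wrist","w18.png");st=bot.get_state();print(st["tcp_pos"],st["contact_force"],st["orientation"],st["joints"].round(2),st["time_s"],st["opening"])
E
```

```text
[0.44541599 0.0669471  0.15925244] [-0.88147128  0.3631217  -0.26274922] [3.14142492e+00 2.65830217e-04 1.42843817e+00] [-0.94 -0.1   0.66  2.01  0.06  1.21 -0.44] 24.5 0.5778897458694621
```

View pics/w18.png

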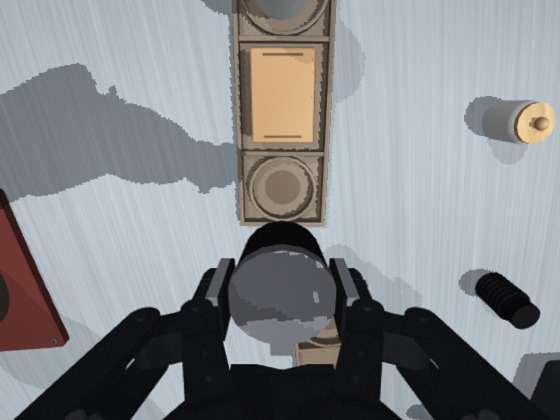

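```bash
python3 - <<'E'
from h import *
s=load("w18")
print(plane(s,[(283,188)],.016), plane(s,[(283,188)],.004))
im=cv2.imread("pics/w18.png");cv2.imwrite("pics/w18a.png",cv2.resize(im[140:240,230:330],None,fx=5,fy=5,interpolation=cv2.INTER_CUBIC))
E
```

```text
[[0.44664733 0.06674586 0.016     ]] [[0.44626115 0.0636413  0.004     ]]
```

View pics/w18a.png

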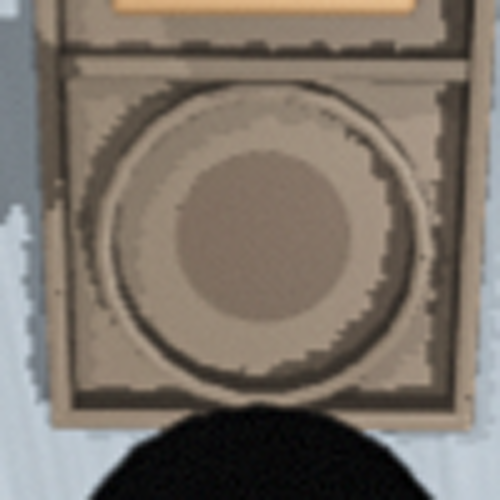

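Call:
{"op": "jog_arm", "data": {"motion": [1,0,-25,0,0,0,1,0,0,-40,0,0,0,1,0,0,-40,0,0,0,1,0,0,-25,0,0,0,1,0,0,-15,0,0,0,1,0,0,-8,0,0,0,1,0,0,0,0,0,0,1]}}

```text
time_s: 25.2
tcp_pos: [0.4457, 0.0659, 0.0054]
orientation: [-3.14, 0.002, 1.428]
contact_force: [0.9, 0.1, 0.1]
opening: 0.575
```

```bash
python3 - <<'E'
from h import *
s=snap("wrist","w19.png");st=bot.get_state();print(st["tcp_pos"],st["contact_force"],st["opening"])
g=snap("scene","s19.png")
im=cv2.imread("pics/s19.png");cv2.imwrite("pics/s19a.png",cv2.resize(im[120:240,250:400],None,fx=5,fy=5,interpolation=cv2.INTER_CUBIC))
E
```

```text
[0.44630496 0.06599061 0.00620516] [-0.20480423 -0.04702728 -0.24738072] 0.5775305287641819
```

View pics/s19a.png

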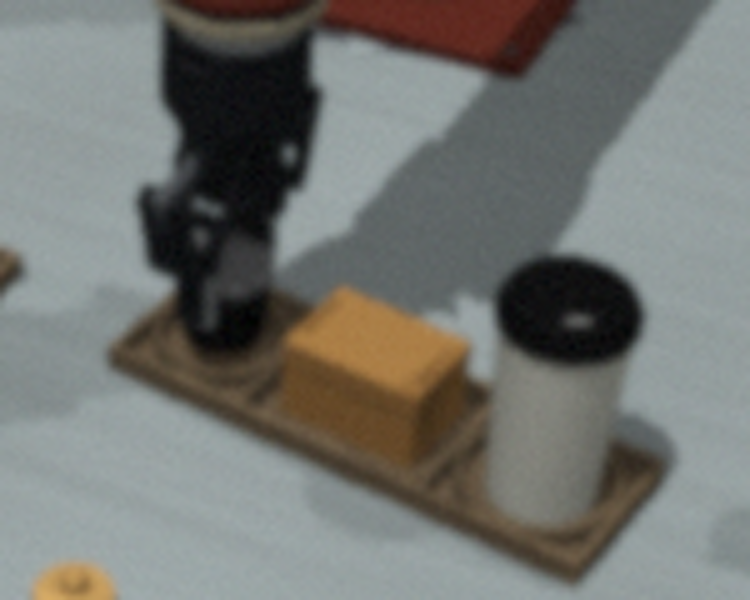

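View pics/w19.png

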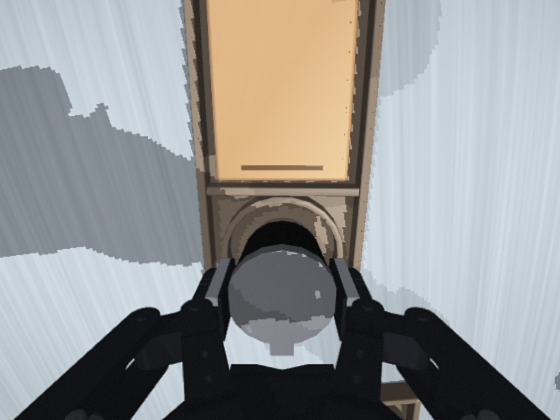

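Call:
{"op": "jog_arm", "data": {"motion": [0,0,-5,0,0,0,1,0,0,-4,0,0,0,1,0,0,-2,0,0,0,1,0,0,-1,0,0,0,1,0,0,0,0,0,0,1]}}

```text
time_s: 25.8
tcp_pos: [0.4461, 0.0656, -0.0058]
orientation: [-3.141, 0.0, 1.427]
contact_force: [-0.6, 0.0, -1.0]
opening: 0.576
```

Call:
{"op": "jog_arm", "data": {"motion": [0,0,-1,0,0,0,1,0,0,0,0,0,0,1]}}

```text
time_s: 26.0
tcp_pos: [0.4461, 0.0657, -0.0068]
orientation: [-3.142, 0.0, 1.427]
contact_force: [0.7, 0.7, -1.1]
opening: 0.575
```

Call:
{"op": "jog_arm", "data": {"motion": [0,0,-1,0,0,0,1,0,0,0,0,0,0,1]}}

```text
time_s: 26.2
tcp_pos: [0.4461, 0.0657, -0.0079]
orientation: [-3.141, 0.0, 1.427]
contact_force: [0.6, 0.2, -0.5]
opening: 0.575
```

Call:
{"op": "jog_arm", "data": {"motion": [0,0,-0.5,0,0,0,1,0,0,0,0,0,0,1]}}

```text
time_s: 26.4
tcp_pos: [0.4462, 0.0657, -0.0082]
orientation: [-3.141, -0.0, 1.427]
contact_force: [-1.1, -0.5, 3.4]
opening: 0.571
```

Call:
{"op": "jog_arm", "data": {"motion": [0,0,-0.5,0,0,0,1,0,0,0,0,0,0,1]}}

```text
time_s: 26.6
tcp_pos: [0.4462, 0.0657, -0.0082]
orientation: [-3.141, -0.0, 1.427]
contact_force: [-5.0, -1.1, 13.8]
opening: 0.572
```

Call:
{"op": "jog_arm", "data": {"motion": [0,0,1,0,0,0,1,0,0,0,0,0,0,-0.3,0,0,0,0,0,0,-0.6,0,0,0,0,0,0,-1,0,0,0,0,0,0,-1,0,0,0,0,0,0,-1]}}

```text
time_s: 27.2
tcp_pos: [0.4461, 0.0656, -0.0078]
orientation: [-3.141, 0.0, 1.427]
contact_force: [-0.1, -0.8, 0.2]
opening: 1.0
```

```bash
python3 - <<'E'
from h import *
s=snap("wrist","w20.png");st=bot.get_state();print(st["tcp_pos"],st["contact_force"],st["opening"])
E
```

```text
[ 0.44613982  0.06564725 -0.00782309] [ 0.01639371  0.08406215 -0.7435478 ] 0.9958212716115175
```

View pics/w20.png

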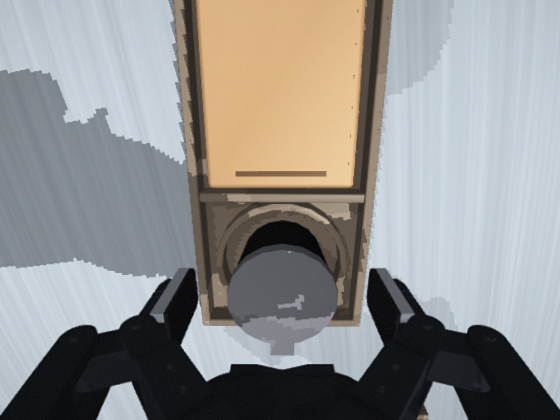

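Call:
{"op": "jog_arm", "data": {"motion": [0,0,15,0,0,0,-1,0,0,40,0,0,0,-1,0,0,48,0,0,0,-1,0,0,48,0,0,0,-1,10,-14,35,0,0,0.07,-1,25,-33,10,0,0,0.074,-1,28,-37,0,0,0,0,-1,28,-37,0,0,0,0,-1]}}

```text
time_s: 28.05
tcp_pos: [0.5385, -0.0561, 0.1893]
orientation: [3.139, -0.002, 1.573]
contact_force: [0.2, 0.8, -0.1]
opening: 1.0
```

Call:
{"op": "jog_arm", "data": {"motion": [28,-37,0,0,0,0,-1,28,-37,0,0,0,0,-1,28,-37,0,0,0,0,-1,25,-33,0,0,0,0,-1,15,-20,0,0,0,0,-1,6,-8,0,0,0,0,-1,0,0,0,0,0,0,-1,0,0,0,0,0,0,-1]}}

```text
time_s: 28.85
tcp_pos: [0.6669, -0.2262, 0.1882]
orientation: [-3.141, -0.001, 1.571]
contact_force: [-0.4, 0.2, 0.2]
opening: 0.999
```

```bash
python3 - <<'E'
from h import *
s=snap("wrist","w21.png");st=bot.get_state();print(st["tcp_pos"],st["orientation"],st["joints"].round(2),st["time_s"])
print(proj(s,[[.6675,-.2275,.086],[.6675,-.2275,.072]]))
im=cv2.imread("pics/w21.png");cv2.imwrite("pics/w21a.png",cv2.resize(im[140:280,210:350],None,fx=4,fy=4,interpolation=cv2.INTER_CUBIC))
E
```

```text
[ 0.66697356 -0.2256704   0.18838363] [ 3.14150874e+00 -1.07466292e-03  1.57215327e+00] [-0.31  0.58  0.89  1.36 -0.45  1.41  0.57] 28.9
[[282.65297042 200.28177864]
 [282.60994492 196.21393433]]
```

View pics/w21.png

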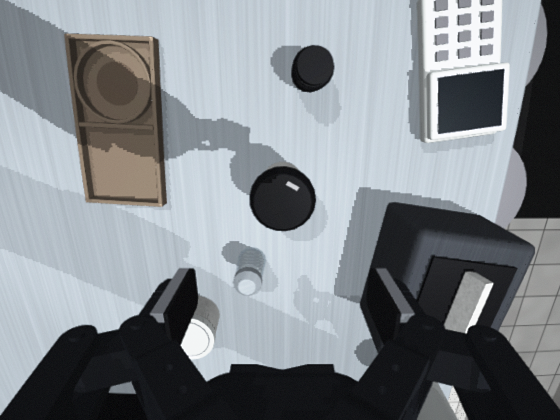

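View pics/w21a.png

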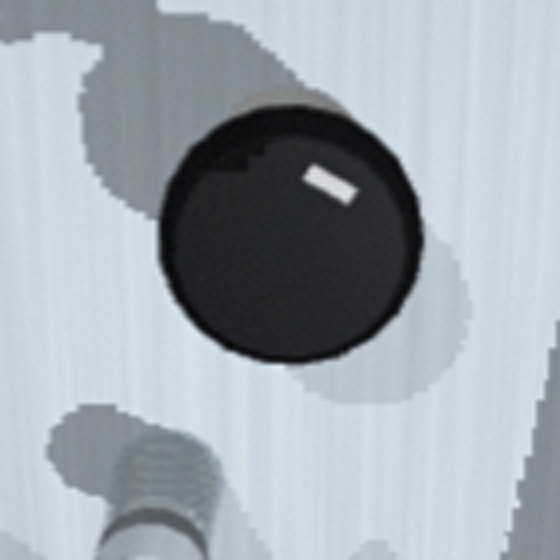

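```bash
python3 - <<'E'
from h import *
s=load("w21"); t=load("top0"); g=load("scene0")
for z in(0,.05,.1,.13): print(z,plane(s,[(388,205),(384,295)],z).round(3).tolist(), plane(t,[(372,141),(376,98),(423,146)],z).round(3).tolist(),plane(g,[(68,253),(30,215),(112,240)],z).round(3).tolist())
print("short carrier",plane(s,[(67,34),(158,37),(164,206),(88,203),(114.5,81)],.016).round(4))
im=cv2.imread("pics/w21.png");cv2.imwrite("pics/w21b.png",cv2.resize(im[20:220,50:180],None,fx=3,fy=3,interpolation=cv2.INTER_CUBIC))
E
```

```text
0 [[0.802, -0.26, 0.0], [0.812, -0.394, 0.0]] [[0.801, -0.263, 0.0], [0.96, -0.289, 0.0], [0.78, -0.438, 0.0]] [[0.908, -0.312, 0.0], [0.856, -0.503, 0.0], [0.823, -0.247, 0.0]]
0.05 [[0.783, -0.244, 0.05], [0.792, -0.359, 0.05]] [[0.782, -0.25, 0.05], [0.936, -0.276, 0.05], [0.762, -0.419, 0.05]] [[0.936, -0.265, 0.05], [0.887, -0.445, 0.05], [0.857, -0.204, 0.05]]
0.1 [[0.764, -0.228, 0.1], [0.772, -0.325, 0.1]] [[0.764, -0.238, 0.1], [0.911, -0.263, 0.1], [0.745, -0.4, 0.1]] [[0.964, -0.218, 0.1], [0.919, -0.386, 0.1], [0.89, -0.16, 0.1]]
0.13 [[0.753, -0.218, 0.13], [0.76, -0.304, 0.13]] [[0.753, -0.231, 0.13], [0.896, -0.255, 0.13], [0.734, -0.389, 0.13]] [[0.981, -0.19, 0.13], [0.938, -0.351, 0.13], [0.91, -0.135, 0.13]]
short carrier [[ 0.4404 -0.0655  0.016 ]
 [ 0.5381 -0.0715  0.016 ]
 [ 0.5233 -0.256   0.016 ]
 [ 0.4284 -0.2521  0.016 ]
 [ 0.4854 -0.1136  0.016 ]]
```

View pics/w21b.png

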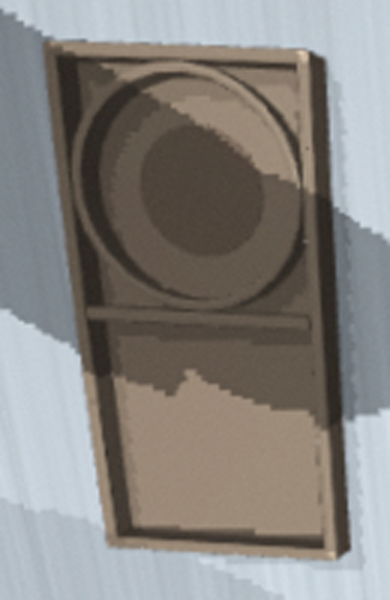

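```bash
python3 - <<'E'
from h import *
s=load("w21")
b=lambda x,y:(x/3+50-.33,y/3+20-.33)
q=plane(s,[b(45,42),b(313,52),b(338,556),b(106,548)],.016);print(q.round(4),q.mean(0).round(4),[np.linalg.norm(q[i]-q[i-1]).round(4) for i in range(4)])
v=(q[0]+q[1]-q[2]-q[3])/2;print("yaw",np.degrees(np.arctan2(-v[0],v[1])))
print(plane(s,[b(187,186)],.016))
E
```

```text
[[ 0.4379 -0.0651  0.016 ]
 [ 0.5339 -0.0714  0.016 ]
 [ 0.5214 -0.2548  0.016 ]
 [ 0.4247 -0.2513  0.016 ]] [ 0.4795 -0.1606  0.016 ] [np.float64(0.1867), np.float64(0.0962), np.float64(0.1838), np.float64(0.0968)]
yaw -3.9659476728066982
[[ 0.48245855 -0.11417873  0.016     ]]
```

Call:
{"op": "jog_arm", "data": {"motion": [1,-1.5,-20,0,0,0,-1,0,0,-40,0,0,0,-1,0,0,-45,0,0,0,-1,0,0,-40,0,0,0,-1,0,0,-25,0,0,0,-1,0,0,-14,0,0,0,-1,0,0,-7,0,0,0,-1,0,0,0,0,0,0,-1]}}

```text
time_s: 29.7
tcp_pos: [0.6684, -0.2281, -0.0024]
orientation: [3.141, -0.0, 1.572]
contact_force: [1.4, 0.4, -0.1]
opening: 1.003
```

```bash
python3 - <<'E'
from h import *
s=snap("wrist","w22.png");st=bot.get_state();print(st["tcp_pos"],st["orientation"],st["contact_force"],st["time_s"])
E
```

```text
[ 0.66883644 -0.22864514 -0.00152185] [3.14017787e+00 2.86191197e-04 1.57133768e+00] [0.19625332 0.15463122 0.67784866] 29.75
```

View pics/w22.png

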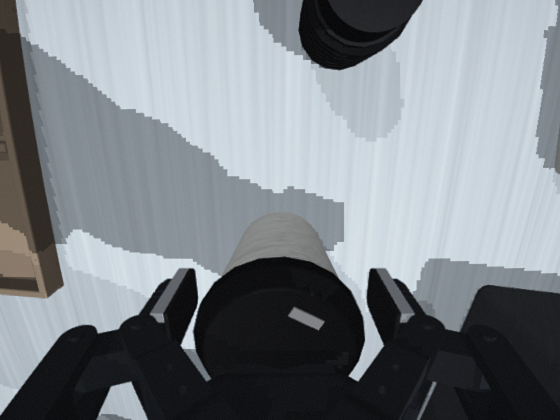

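Call:
{"op": "jog_arm", "data": {"motion": [0,0,0,0,0,0,0,0,0,0,0,0,0,0,0,0,0,0,0,0,1,0,0,0,0,0,0,1,0,0,0,0,0,0,1,0,0,0,0,0,0,1]}}

```text
time_s: 30.35
tcp_pos: [0.6689, -0.2295, -0.0009]
orientation: [3.14, 0.001, 1.571]
contact_force: [-1.9, 0.1, 7.5]
opening: 0.712
```

Call:
{"op": "jog_arm", "data": {"motion": [0,0,10,0,0,0,1,0,0,20,0,0,0,1,0,0,30,0,0,0,1,0,0,30,0,0,0,1,-7,4,10,0,0,0,1,-15,9,0,0,0,-0.03,1,-25,15,0,0,0,-0.03,1,-30,18,0,0,0,0,1]}}

```text
time_s: 31.15
tcp_pos: [0.5899, -0.1826, 0.0967]
orientation: [-3.141, 0.0, 1.509]
contact_force: [0.4, 0.1, -0.6]
opening: 0.709
```

Call:
{"op": "jog_arm", "data": {"motion": [-30,18,0,0,0,0,1,-30,18,0,0,0,0,1,-25,16,0,0,0,0,1,-15,10,0,0,0,0,1,-8,5,0,0,0,0,1,-2,1,0,0,0,0,1,0,0,0,0,0,0,1,0,0,0,0,0,0,1]}}

```text
time_s: 31.95
tcp_pos: [0.4815, -0.1151, 0.0973]
orientation: [3.141, 0.0, 1.511]
contact_force: [0.1, -0.6, -1.7]
opening: 0.709
```

```bash
python3 - <<'E'
from h import *
s=snap("wrist","w23.png");st=bot.get_state();print(st["tcp_pos"],st["orientation"],st["contact_force"],st["time_s"],st["opening"])
E
```

```text
[ 0.48149877 -0.11529626  0.09726977] [3.14135821e+00 4.99305487e-04 1.51033018e+00] [-0.22067388 -0.39273988 -1.3119809 ] 32.0 0.7125039172791261
```

View pics/w23.png

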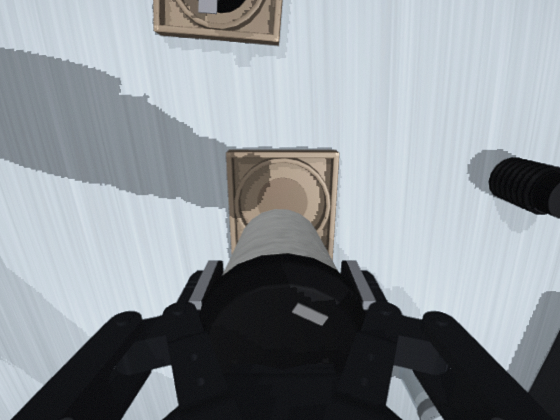

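Call:
{"op": "jog_arm", "data": {"motion": [0.5,0,-15,0,0,0,1,0,0,-25,0,0,0,1,0,0,-25,0,0,0,1,0,0,-12,0,0,0,1,0,0,-6,0,0,0,1,0,0,0,0,0,0,1]}}

```text
time_s: 32.6
tcp_pos: [0.4815, -0.1154, 0.014]
orientation: [-3.141, 0.001, 1.51]
contact_force: [-0.5, -0.4, -1.1]
opening: 0.716
```

```bash
python3 - <<'E'
from h import *
s=snap("wrist","w24.png");st=bot.get_state();print(st["tcp_pos"],st["contact_force"],st["opening"])
g=snap("scene","s24.png")
im=cv2.imread("pics/s24.png");cv2.imwrite("pics/s24a.png",cv2.resize(im[100:220,150:300],None,fx=5,fy=5,interpolation=cv2.INTER_CUBIC))
E
```

```text
[ 0.48201711 -0.11530646  0.01466006] [-0.11045784 -0.53369823 -2.10852658] 0.712598427170498
```

View pics/s24a.png

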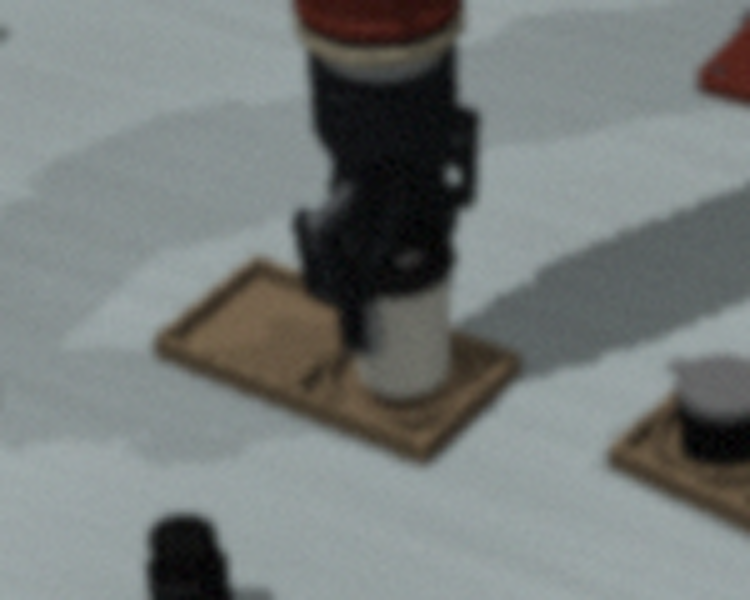

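View pics/w24.png

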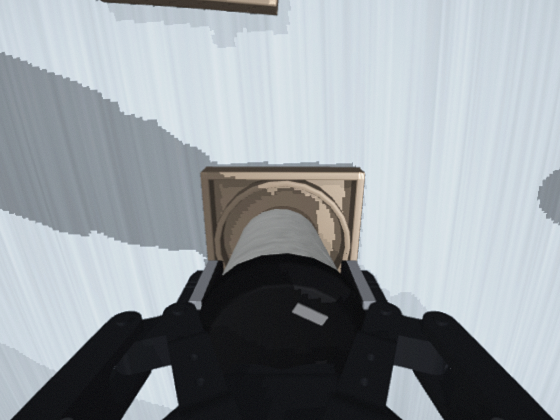

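Call:
{"op": "jog_arm", "data": {"motion": [0,0,-4,0,0,0,1,0,0,-3,0,0,0,1,0,0,-2,0,0,0,1,0,0,-1,0,0,0,1,0,0,0,0,0,0,1]}}

```text
time_s: 33.2
tcp_pos: [0.4816, -0.1148, 0.0041]
orientation: [-3.141, 0.0, 1.511]
contact_force: [-0.1, 0.3, -2.9]
opening: 0.71
```

Call:
{"op": "jog_arm", "data": {"motion": [0,0,-1,0,0,0,1,0,0,0,0,0,0,1]}}

```text
time_s: 33.4
tcp_pos: [0.4817, -0.1148, 0.0032]
orientation: [3.142, 0.0, 1.511]
contact_force: [0.2, 0.0, -1.3]
opening: 0.712
```

Call:
{"op": "jog_arm", "data": {"motion": [0,0,-0.5,0,0,0,1,0,0,0,0,0,0,1]}}

```text
time_s: 33.6
tcp_pos: [0.4818, -0.1149, 0.0031]
orientation: [3.142, -0.0, 1.511]
contact_force: [-2.2, 1.0, 5.5]
opening: 0.711
```

Call:
{"op": "jog_arm", "data": {"motion": [0,0,0.5,0,0,0,1,0,0,0,0,0,0,-0.55,0,0,0,0,0,0,-0.75,0,0,0,0,0,0,-1,0,0,0,0,0,0,-1,0,0,0,0,0,0,-1]}}

```text
time_s: 34.2
tcp_pos: [0.4817, -0.1148, 0.0032]
orientation: [3.142, 0.0, 1.511]
contact_force: [-0.9, -0.4, -0.1]
opening: 1.001
```

```bash
python3 - <<'E'
from h import *
s=snap("wrist","w25.png");st=bot.get_state();print(st["tcp_pos"],st["contact_force"],st["opening"])
E
```

```text
[ 0.4816959  -0.11481911  0.00322341] [-0.18060102  0.66297791  0.00595575] 0.9987543721375967
```

View pics/w25.png

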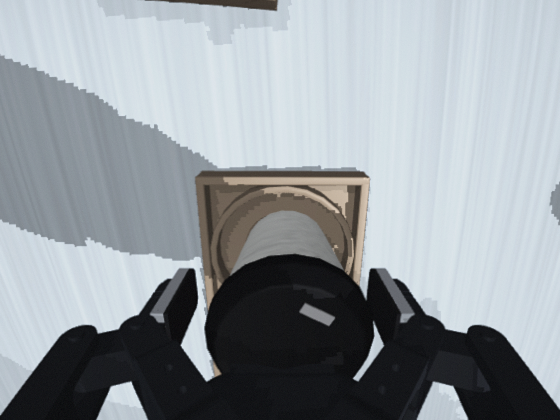

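Call:
{"op": "jog_arm", "data": {"motion": [2.5,0,0,0,0,0,-1,0,0,10,0,0,0,-1,0,0,30,0,0,0,-1,0,0,45,0,0,0,-1,0,0,48,0,0,0,-1,0,0,40,0,0,0,-1,0,0,12,0,0,0,-1,0,0,0,0,0,0,-1]}}

```text
time_s: 35.05
tcp_pos: [0.4854, -0.1148, 0.1901]
orientation: [3.138, -0.002, 1.511]
contact_force: [-0.2, 0.2, -0.3]
opening: 1.0
```

```bash
python3 - <<'E'
from h import *
s=snap("wrist","w26.png");st=bot.get_state();print(st["tcp_pos"],st["contact_force"],st["opening"])
E
```

```text
[ 0.48438143 -0.11450013  0.18841849] [-0.89534923  0.03066876 -0.83429494] 0.9959260530881914
```

View pics/w26.png

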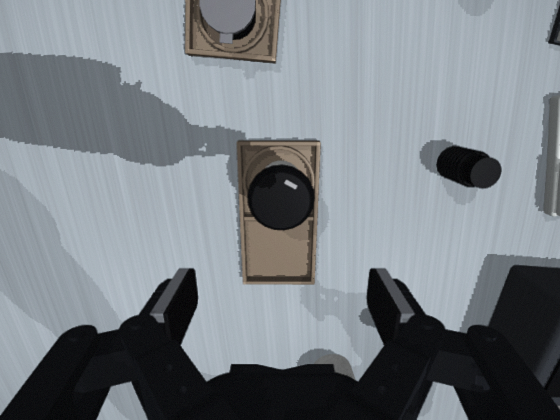

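Call:
{"op": "jog_arm", "data": {"motion": [4,-18,0,0,0,0,-1,8,-42,0,0,0,0,-1,8,-45,0,0,0,0,-1,9,-45,0,0,0,0,-1,9,-45,0,0,0,0,-1,9,-45,0,0,0,0,-1,8,-42,0,0,0,0,-1,4,-22,0,0,0,0,-1]}}

```text
time_s: 35.9
tcp_pos: [0.5408, -0.4228, 0.1846]
orientation: [-3.137, 0.0, 1.506]
contact_force: [0.0, 0.5, 0.2]
opening: 0.997
```

Call:
{"op": "jog_arm", "data": {"motion": [0,-5,0,0,0,0,-1,0,0,0,0,0,0,-1,0,0,0,0,0,0,-1]}}

```text
time_s: 36.2
tcp_pos: [0.543, -0.4226, 0.187]
orientation: [-3.14, -0.001, 1.511]
contact_force: [1.1, -0.1, 0.0]
opening: 1.001
```

```bash
python3 - <<'E'
from h import *
s=snap("wrist","w27.png");st=bot.get_state();print(st["tcp_pos"],st["orientation"],st["joints"].round(2))
print(proj(s,[[.544,-.425,.052]]))
im=cv2.imread("pics/w27.png");cv2.imwrite("pics/w27a.png",cv2.resize(im[120:260,210:350],None,fx=4,fy=4,interpolation=cv2.INTER_CUBIC))
E
```

```text
[ 0.54341436 -0.42224325  0.18750486] [-3.14097611e+00 -1.24860329e-03  1.51205155e+00] [-0.06  0.59  1.02  1.41 -0.5   1.41  0.9 ]
[[283.15864432 192.25378128]]
```

View pics/w27.png

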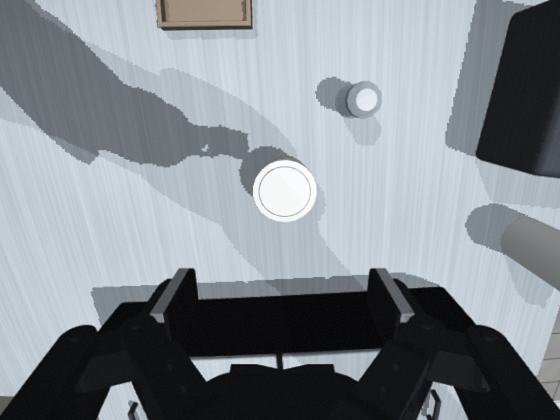

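View pics/w27a.png

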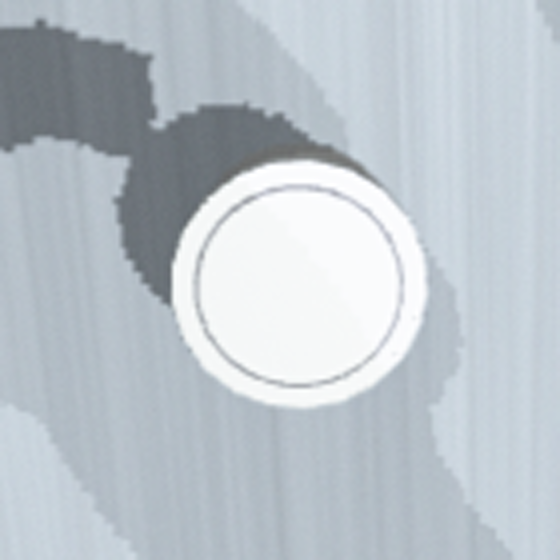

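Call:
{"op": "jog_arm", "data": {"motion": [1.5,-1.5,-25,0,0,0,-1,0,0,-45,0,0,0,-1,0,0,-45,0,0,0,-1,0,0,-35,0,0,0,-1,0,0,-20,0,0,0,-1,0,0,-10,0,0,0,-1,0,0,0,0,0,0,-1]}}

```text
time_s: 36.95
tcp_pos: [0.5449, -0.4246, 0.0081]
orientation: [-3.141, -0.0, 1.512]
contact_force: [0.0, 0.4, 0.5]
opening: 1.001
```

```bash
python3 - <<'E'
from h import *
s=snap("wrist","w28.png");st=bot.get_state();print(st["tcp_pos"],st["orientation"],st["contact_force"])
E
```

```text
[ 0.54526698 -0.42545285  0.00931496] [3.14070973e+00 6.19258889e-04 1.51130532e+00] [ 0.36212483 -0.03619205  0.76820416]
```

View pics/w28.png

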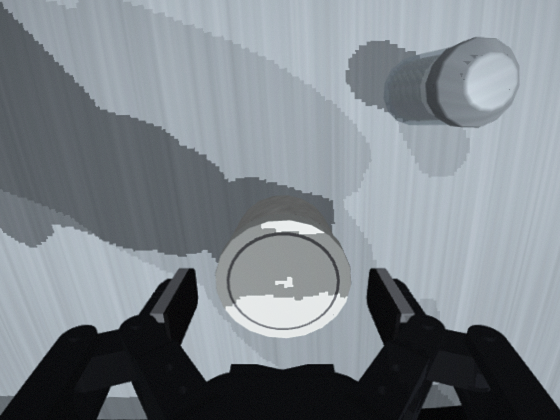

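Call:
{"op": "jog_arm", "data": {"motion": [0.5,1,-10,0,0,0,-1,0,0,-8,0,0,0,-1,0,0,-5,0,0,0,-1,0,0,0,0,0,0,-1,0,0,0,0,0,0,-1]}}

```text
time_s: 37.5
tcp_pos: [0.5451, -0.4245, -0.0147]
orientation: [-3.141, 0.0, 1.511]
contact_force: [-0.4, -0.1, 1.9]
opening: 1.002
```

Call:
{"op": "jog_arm", "data": {"motion": [0,0,0,0,0,0,-0.4,0,0,0,0,0,0,0,0,0,0,0,0,0,1,0,0,0,0,0,0,1,0,0,0,0,0,0,1,0,0,0,0,0,0,1]}}

```text
time_s: 38.1
tcp_pos: [0.5455, -0.4247, -0.014]
orientation: [3.141, 0.001, 1.511]
contact_force: [-1.3, 0.2, 5.9]
opening: 0.767
```

Call:
{"op": "jog_arm", "data": {"motion": [0,0,10,0,0,0,1,0,0,25,0,0,0,1,0,0,40,0,0,0,1,-2,7,30,0,0,0,1,-6,20,10,0,0,0,1,-10,32,0,0,0,0,1,-11,35,0,0,0,0,1,-11,35,0,0,0,0,1]}}

```text
time_s: 38.9
tcp_pos: [0.5043, -0.2942, 0.1003]
orientation: [-3.141, -0.0, 1.51]
contact_force: [1.2, 0.8, -1.1]
opening: 0.766
```

Call:
{"op": "jog_arm", "data": {"motion": [-11,35,0,0,0,0,1,-10,30,0,0,0,0,1,-5,16,0,0,0,0,1,-3,8,0,0,0,0,1,0,0,0,0,0,0,1,0,0,0,0,0,0,1]}}

```text
time_s: 39.5
tcp_pos: [0.4763, -0.2065, 0.1005]
orientation: [3.141, -0.0, 1.511]
contact_force: [-0.3, 0.1, -1.9]
opening: 0.765
```

```bash
python3 - <<'E'
from h import *
s=snap("wrist","w29.png");st=bot.get_state();print(st["tcp_pos"],st["orientation"],st["contact_force"],st["opening"])
E
```

```text
[ 0.47624257 -0.20694767  0.10047601] [3.14113223e+00 1.09741882e-04 1.51022443e+00] [-0.91140469 -0.60604383 -2.76512293] 0.7640576691005272
```

View pics/w29.png

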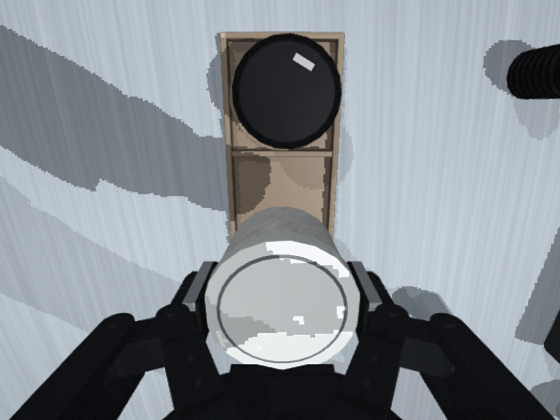

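Tub is centred above the square bay (bay columns 235–333, tub column ~282). Lowering to TCP −0.010.

Call:
{"op": "jog_arm", "data": {"motion": [0.5,0,-15,0,0,0,1,0,0,-30,0,0,0,1,0,0,-30,0,0,0,1,0,0,-14,0,0,0,1,0,0,-7,0,0,0,1,0,0,0,0,0,0,1]}}

```text
time_s: 40.15
tcp_pos: [0.4761, -0.207, 0.0037]
orientation: [-3.14, 0.001, 1.51]
contact_force: [0.0, -0.2, -1.1]
opening: 0.763
```

```bash
python3 - <<'E'
from h import *
s=snap("wrist","w30.png");st=bot.get_state();print(st["tcp_pos"],st["contact_force"],st["opening"])
g=snap("scene","s30.png")
im=cv2.imread("pics/s30.png");cv2.imwrite("pics/s30a.png",cv2.resize(im[100:220,150:300],None,fx=5,fy=5,interpolation=cv2.INTER_CUBIC))
E
```

```text
[ 0.47678176 -0.20703748  0.00453211] [-0.12715858 -0.66444347 -2.43361817] 0.7634134775808603
```

View pics/s30a.png

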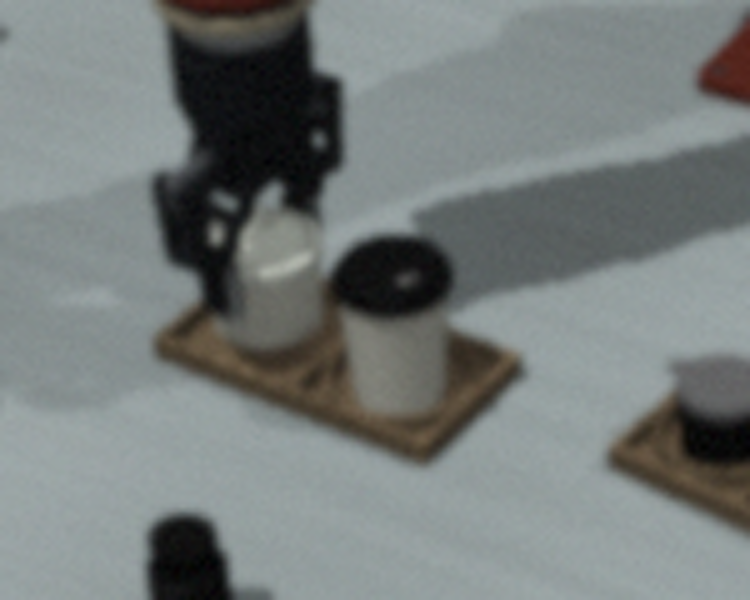

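View pics/w30.png

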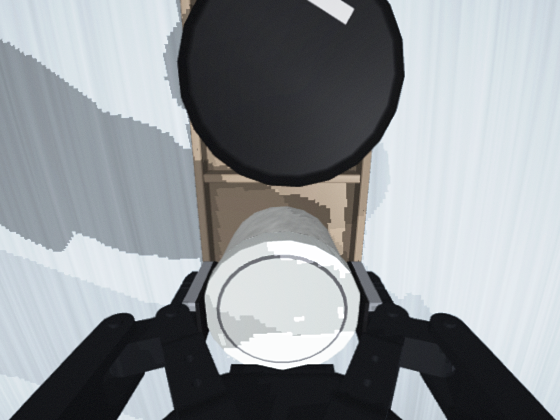

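Call:
{"op": "jog_arm", "data": {"motion": [0,0,-5,0,0,0,1,0,0,-4,0,0,0,1,0,0,-2,0,0,0,1,0,0,-1,0,0,0,1,0,0,0,0,0,0,1]}}

```text
time_s: 40.75
tcp_pos: [0.4766, -0.2063, -0.0078]
orientation: [-3.141, 0.0, 1.511]
contact_force: [0.4, 0.5, -2.9]
opening: 0.762
```

Call:
{"op": "jog_arm", "data": {"motion": [0,0,-1,0,0,0,1,0,0,0,0,0,0,1]}}

```text
time_s: 40.95
tcp_pos: [0.4767, -0.2063, -0.0088]
orientation: [-3.142, 0.0, 1.511]
contact_force: [0.9, -0.3, -1.5]
opening: 0.765
```

Call:
{"op": "jog_arm", "data": {"motion": [0,0,-1,0,0,0,1,0,0,0,0,0,0,1]}}

```text
time_s: 41.15
tcp_pos: [0.4766, -0.2063, -0.0099]
orientation: [-3.141, -0.0, 1.511]
contact_force: [-0.6, 0.3, -1.5]
opening: 0.761
```

Call:
{"op": "jog_arm", "data": {"motion": [0,0,-0.5,0,0,0,1,0,0,0,0,0,0,1]}}

```text
time_s: 41.35
tcp_pos: [0.4766, -0.2063, -0.01]
orientation: [-3.142, -0.0, 1.511]
contact_force: [-3.3, 1.9, 4.4]
opening: 0.763
```

Call:
{"op": "jog_arm", "data": {"motion": [0,0,-0.5,0,0,0,1,0,0,0,0,0,0,1]}}

```text
time_s: 41.55
tcp_pos: [0.4767, -0.2063, -0.0101]
orientation: [-3.142, -0.001, 1.511]
contact_force: [-4.9, 3.5, 13.6]
opening: 0.763
```

Call:
{"op": "jog_arm", "data": {"motion": [0,0,1,0,0,0,1,0,0,0,0,0,0,-0.65,0,0,0,0,0,0,-0.8,0,0,0,0,0,0,-1,0,0,0,0,0,0,-1,0,0,0,0,0,0,-1]}}

```text
time_s: 42.15
tcp_pos: [0.4766, -0.2063, -0.0098]
orientation: [-3.142, 0.0, 1.511]
contact_force: [-1.0, -0.1, 0.4]
opening: 1.0
```

```bash
python3 - <<'E'
from h import *
s=snap("wrist","w31.png");st=bot.get_state();print(st["tcp_pos"],st["contact_force"],st["opening"])
E
```

```text
[ 0.47661778 -0.20635616 -0.00982025] [ 0.70507961  0.71229509 -0.85255629] 0.9983033783944733
```

View pics/w31.png

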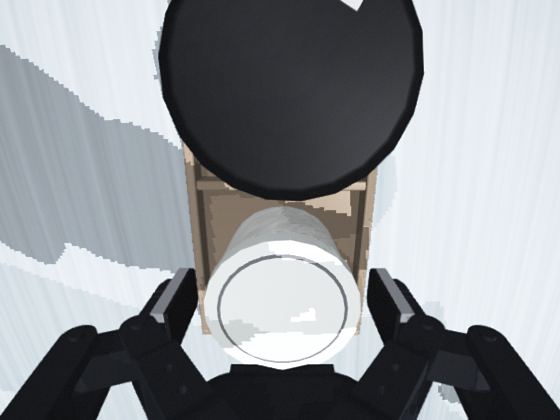

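Call:
{"op": "jog_arm", "data": {"motion": [0,0,15,0,0,0,-1,0,0,40,0,0,0,-1,0,0,48,0,0,0,-1,0,0,48,0,0,0,-1,0,0,48,0,0,0,-1,10,-25,30,0,0,0,-1,20,-45,0,0,0,0,-1,20,-45,0,0,0,0,-1]}}

```text
time_s: 43.0
tcp_pos: [0.5202, -0.2989, 0.2245]
orientation: [3.136, 0.002, 1.514]
contact_force: [0.3, 0.9, 1.5]
opening: 0.998
```

Call:
{"op": "jog_arm", "data": {"motion": [20,-45,0,0,0,0,-1,0,0,0,0,0,0,-1,0,0,0,0,0,0,-1]}}

```text
time_s: 43.3
tcp_pos: [0.5356, -0.3454, 0.2229]
orientation: [3.141, 0.005, 1.504]
contact_force: [0.7, 0.7, -0.1]
opening: 1.001
```

```bash
python3 - <<'E'
from h import *
st=bot.get_state();print(st["tcp_pos"],st["contact_force"],st["time_s"])
s=snap("wrist","w32.png");g=snap("scene","s32.png");t=snap("top","t32.png")
im=cv2.imread("pics/s32.png");cv2.imwrite("pics/s32a.png",cv2.resize(im[120:280,100:400],None,fx=2.66,fy=2.66,interpolation=cv2.INTER_CUBIC))
im=cv2.imread("pics/t32.png");cv2.imwrite("pics/t32a.png",cv2.resize(im[120:290,140:460],None,fx=2.5,fy=2.5,interpolation=cv2.INTER_CUBIC))
E
```

```text
[ 0.53556965 -0.34540195  0.22285433] [ 0.74705627  0.70454577 -0.09664356] 43.3
```

View pics/s32a.png

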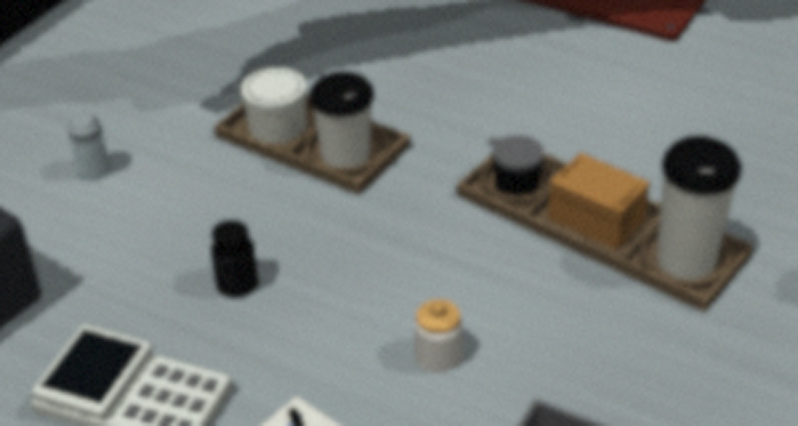

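View pics/t32a.png

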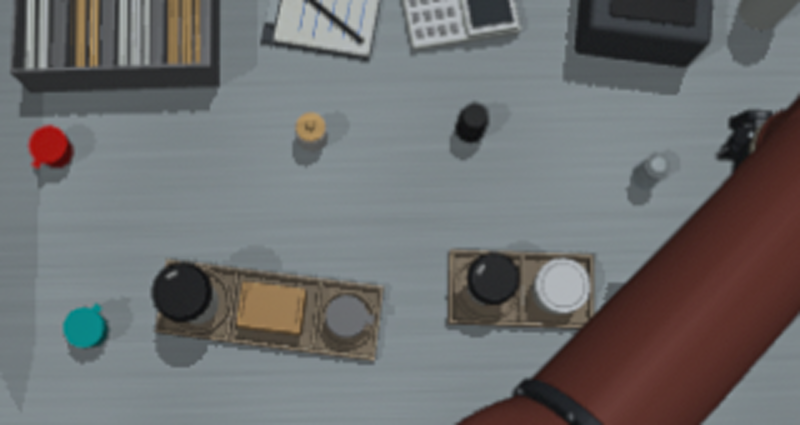

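View pics/w32.png

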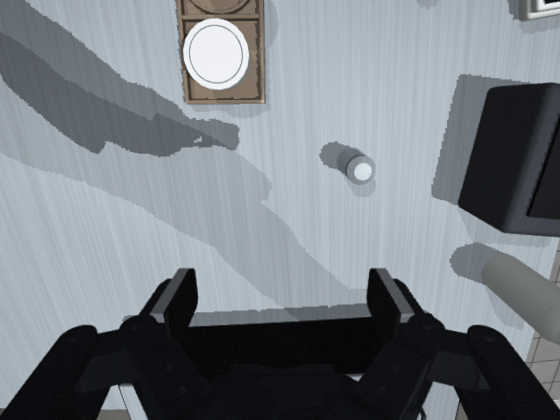

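All five items sit in their places and the bystanders stand. A quick numeric check before handing in.

```bash
python3 - <<'E'
from h import *
t=load("t32");c=lambda x,y:(x/2.5+140-.3,y/2.5+120-.3)
def rel(p,c0,yaw):
    a=np.radians(yaw);d=(p[:2]-c0)*1000;return np.array([np.cos(a)*d[0]+np.sin(a)*d[1],-np.sin(a)*d[0]+np.cos(a)*d[1]]).round(1)
L=np.array([.459,.163]);S=np.array([.478,-.1606])
for n,px,z,C,y in(("tall",c(182,291),.126,L,-8.3),("box",c(271.5,306),.054,L,-8.3),("pot",c(348,315.5),.048,L,-8.3),("short",c(493.5,278),.086,S,-3.4),("tub",c(562,285),.056,S,-3.4)):
    print(n,rel(plane(t,[px],z)[0],C,y))
for n,px,z in(("jar",c(311,127),.062),("stack",c(474,119),.065),("shaker",c(657,165),.066)): print(n,plane(t,[px],z)[0].round(3))
E
```

```text
tall [-0.5 93.7]
box [ 1.7 -5.9]
pot [   2.1 -101.4]
short [ 3.2 45.5]
tub [  1.5 -44.1]
jar [0.686 0.104 0.062]
stack [ 0.691 -0.104  0.065]
shaker [ 0.625 -0.334  0.066]
```

```bash
python3 - <<'E'
from rig import bot
print(bot.sign_off(), bot.get_state()["time_s"])
E
```

```text
the job is handed in; nothing more can be done
the job is handed in; nothing more can be done
```

I made up both orders in the order asked and handed the job in at about 43.5 s.

**Long carrier:** it holds the tall cup, the snack box and the sauce pot. **Short carrier:** it holds the short cup and the dessert tub. I lowered each item until it lightly touched the carrier floor, about 5 to 14 N, and then released it.

**Last checks:** in the final top view every item is within about 3 mm of the centre of its place. The scene view shows them all upright with lids up. The sugar jar, pot stack and shaker still stand, within about 5 mm of where I first measured them, which is roughly the reading error. The gripper was clear of everything at hand-in.

**What went wrong or disagreed:**
- **Finger height:** the real fingertips sit about 30 mm higher than the reported tool point suggests. The cameras and the contacts agreed on this, so I worked with a corrected height from then on.
- **First snack box grasp:** because of that offset, the fingers closed on top of the box. They pressed on it with about 43 N in total and tilted it briefly. It settled upright, and I measured it again and gripped it properly. That force came through the fingers, not the arm or gripper body, but it is above the 40 N mark.
- **Tall cup grip:** it was taken before I found the offset, so I held it just under the lid. It still went in upright and gently.

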